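Sort syringes by plunger and reload the syringe pump

TASK

Reload the two-channel syringe pump: of the three syringes on the bench, lay the two whose plungers are still drawn out in its channels, one in each, with the flange in the slot and the plunger towards the carriage, without pushing their plungers in, and slide the carriage up until it just meets their thumb discs. The spent one, with its plunger pushed home, goes into the steel tray, plunger still home. Leave everything else on the bench where it stands.

Things in the scene. Friction and masses are not known exactly. Their poses are not given: they have to be found in the camera images.
- syringe_a: 10 ml syringe, clear 16 mm barrel (x = -18 to +60 mm), blue tip cap (to +72). Origin on its axis, 20 mm ahead of the finger flange; +x to the nozzle. Flange at x = -20: 3 mm thick, 26 mm wide (y), 17 mm high (z). 42 g. Grip across the barrel, best at x = +12. Starts lying on the worktop (axis 8.5 mm up), in any of three places, yaw 0.3 to 1.3.
- plunger_a (a joint): how far syringe_a's white plunger is drawn out (m): 0 to 0.004 is home (spent), about 0.042 is drawn out (still charged); travel 0.05. It stays where it is left; about 3 N along the axis moves it.
- thumb_a (a point): centre of the rear face of the 16 mm thumb disc on syringe_a's plunger: in the syringe's frame at x = -36 mm less the drawn length.
- syringe_b: 10 ml syringe, clear 16 mm barrel (x = -18 to +60 mm), blue tip cap (to +72). Origin on its axis, 20 mm ahead of the finger flange; +x to the nozzle. Flange at x = -20: 3 mm thick, 26 mm wide (y), 17 mm high (z). 42 g. Grip across the barrel, best at x = +12. Starts lying on the worktop (axis 8.5 mm up), in any of three places, yaw 0.3 to 1.3.
- plunger_b (a joint): how far syringe_b's white plunger is drawn out (m): 0 to 0.004 is home (spent), about 0.042 is drawn out (still charged); travel 0.05. It stays where it is left; about 3 N along the axis moves it.
- thumb_b (a point): centre of the rear face of the 16 mm thumb disc on syringe_b's plunger: in the syringe's frame at x = -36 mm less the drawn length.
- syringe_c: 10 ml syringe, clear 16 mm barrel (x = -18 to +60 mm), blue tip cap (to +72). Origin on its axis, 20 mm ahead of the finger flange; +x to the nozzle. Flange at x = -20: 3 mm thick, 26 mm wide (y), 17 mm high (z). 42 g. Grip across the barrel, best at x = +12. Starts lying on the worktop (axis 8.5 mm up), in any of three places, yaw 0.3 to 1.3.
- plunger_c (a joint): how far syringe_c's white plunger is drawn out (m): 0 to 0.004 is home (spent), about 0.042 is drawn out (still charged); travel 0.05. It stays where it is left; about 3 N along the axis moves it.
- thumb_c (a point): centre of the rear face of the 16 mm thumb disc on syringe_c's plunger: in the syringe's frame at x = -36 mm less the drawn length.
- pump: white two-channel syringe pump, fixed, 262 (x) by 146 mm, deck 42 mm high, keys on its +y side. Origin at the centre of its underside; nozzles go to +x, the carriage is at the -x end. Channels run along x at y = +23 and -23 mm. Each has two grey vee rests, x = 17 to 26 and 74 to 88 mm, 66 mm high; between them the deck is clear for fingers.
- channel_front (a point): where the origin of a syringe seated in the front channel lies: x = 31, y = +23, z = 68 mm in the pump's frame; axes as the pump's. Its flange then stands in the slot (x = 5 to 17 mm, 12 mm wide) behind the rear vee rest; behind the slot two retainer posts 73 mm high, 19 mm apart, leave the plunger through.
- channel_rear (a point): the same for the rear channel: x = 31, y = -23, z = 68 mm in the pump's frame.
- carriage (a joint): how far the pump's carriage is slid back, away from the channels (m): 0 foremost, 0.07 fully back. It stays where it is left; about 2 N moves it. With the drawn syringes seated it meets their thumb discs near 0.041; it can start anywhere from 0.015 to 0.068, so it may first have to be drawn back (0.05 or more) to let them in.
- carriage_face (a point): middle of the carriage's pushing face (two steel discs at the channels), at the height of the syringe axes; axes as the pump's, it slides back along -x. The white carriage is 24 mm thick (x), 108 mm wide (y), its top 80 mm above the worktop.
- carriage_grip (a point): middle of the orange grip fin on top of the carriage, 100 mm above the worktop: 26 mm long (x), 14 mm thick (y), from 80 to 108 mm high; pinch it across y from above.
- tray: open steel tray with cut corners for spent syringes, fixed, 68 mm (x) by 150 mm (y), 22 mm high, walls and floor 2 mm; the corners are cut off 17 mm either way. Origin at the centre of its underside. A syringe lies in it along y, on the floor its axis is 10.5 mm up.
- microscope: tall microscope, fixed, 412 mm high, in the middle at the back; its origin is under its stage. Its stage and tube reach 95 mm nearer the robot than the origin and 120 mm to either side, from 40 mm up: the gripper cannot pass over it, only round in front of it.
- specimen_jar: translucent specimen jar with a lid, 43 mm across, 48 mm high, loose, a bystander; origin at the centre of its underside.
- beaker: small glass beaker, 46 mm across, 58 mm high, loose, a bystander; origin at the centre of its underside.
- stain_purple: purple dropper bottle with a white cap, 34 mm across, 89 mm high, loose, a bystander; origin at the centre of its underside.
- marker_black: black and white marker pen, 14 x 132 x 15 mm, its length along its y axis, lying flat, loose, a bystander; origin at the centre of its underside.
- blue_cap: blue cup-shaped cap, 35 mm across, 26 mm high, loose, a bystander; origin at the centre of its underside.
Things that resemble listed ones, but are neither listed nor needed, are in the scene too. Leave any pink look-alike of the syringe_b alone. What is shaped like the syringe_a but pink is not meant.

How it is judged:
At the end, for the whole second after the job is handed in: Each channel holds a drawn syringe: origin within 7 mm along, 4 mm across and in height, 0.1 rad; plungers out over 33 mm; carriage face at most 6 mm behind one disc, 12 mm behind the other. The spent one lies inside the tray, plunger out under 12 mm. All at rest (((x of syringe_a in the frame of channel_front between -0.007 and 0.007 m and y of syringe_a in the frame of channel_front between -0.004 and 0.004 m and z of syringe_a in the frame of channel_front between -0.004 and 0.004 m and angle between the x axis of syringe_a and the x axis of pump, either way round below 0.1 rad) or (x of syringe_b in the frame of channel_front between -0.007 and 0.007 m and y of syringe_b in the frame of channel_front between -0.004 and 0.004 m and z of syringe_b in the frame of channel_front between -0.004 and 0.004 m and angle between the x axis of syringe_b and the x axis of pump, either way round below 0.1 rad) or (x of syringe_c in the frame of channel_front between -0.007 and 0.007 m and y of syringe_c in the frame of channel_front between -0.004 and 0.004 m and z of syringe_c in the frame of channel_front between -0.004 and 0.004 m and angle between the x axis of syringe_c and the x axis of pump, either way round below 0.1 rad)) and ((x of syringe_a in the frame of channel_rear between -0.007 and 0.007 m and y of syringe_a in the frame of channel_rear between -0.004 and 0.004 m and z of syringe_a in the frame of channel_rear between -0.004 and 0.004 m and angle between the x axis of syringe_a and the x axis of pump, either way round below 0.1 rad) or (x of syringe_b in the frame of channel_rear between -0.007 and 0.007 m and y of syringe_b in the frame of channel_rear between -0.004 and 0.004 m and z of syringe_b in the frame of channel_rear between -0.004 and 0.004 m and angle between the x axis of syringe_b and the x axis of pump, either way round below 0.1 rad) or (x of syringe_c in the frame of channel_rear between -0.007 and 0.007 m and y of syringe_c in the frame of channel_rear between -0.004 and 0.004 m and z of syringe_c in the frame of channel_rear between -0.004 and 0.004 m and angle between the x axis of syringe_c and the x axis of pump, either way round below 0.1 rad)) and ((x of thumb_a in the frame of carriage_face between -0.003 and 0.012 m and value of joint plunger_a above 0.033 m) or (x of syringe_a in the frame of tray between -0.026 and 0.026 m and y of syringe_a in the frame of tray between -0.062 and 0.062 m and z of syringe_a in the frame of tray between 0.006 and 0.03 m and x of thumb_a in the frame of tray between -0.03 and 0.03 m and y of thumb_a in the frame of tray between -0.072 and 0.072 m and value of joint plunger_a below 0.012 m)) and ((x of thumb_b in the frame of carriage_face between -0.003 and 0.012 m and value of joint plunger_b above 0.033 m) or (x of syringe_b in the frame of tray between -0.026 and 0.026 m and y of syringe_b in the frame of tray between -0.062 and 0.062 m and z of syringe_b in the frame of tray between 0.006 and 0.03 m and x of thumb_b in the frame of tray between -0.03 and 0.03 m and y of thumb_b in the frame of tray between -0.072 and 0.072 m and value of joint plunger_b below 0.012 m)) and ((x of thumb_c in the frame of carriage_face between -0.003 and 0.012 m and value of joint plunger_c above 0.033 m) or (x of syringe_c in the frame of tray between -0.026 and 0.026 m and y of syringe_c in the frame of tray between -0.062 and 0.062 m and z of syringe_c in the frame of tray between 0.006 and 0.03 m and x of thumb_c in the frame of tray between -0.03 and 0.03 m and y of thumb_c in the frame of tray between -0.072 and 0.072 m and value of joint plunger_c below 0.012 m)) and ((x of thumb_a in the frame of carriage_face below 0.006 m and value of joint plunger_a above 0.033 m) or (x of thumb_b in the frame of carriage_face below 0.006 m and value of joint plunger_b above 0.033 m) or (x of thumb_c in the frame of carriage_face below 0.006 m and value of joint plunger_c above 0.033 m)) and linear speed of each of syringe_a, syringe_b, syringe_c below 0.03 m/s); the robot touches nothing.
It fails at once if a bystander (specimen jar, beaker, stain purple, marker black, blue cap) is moved by more than 40 mm or knocked over (angle between any of specimen_jar, beaker, stain_purple, blue_cap's own z axis and vertical above 0.6 rad or distance of any of specimen_jar, beaker, stain_purple, marker_black, blue_cap from where it was at the start of the episode above 0.04 m).
It also fails if it takes over 72 s, if anything falls off the work surface, if the arm or the gripper's body presses on something with over 40 N, if the wrist force passes 120 N, or if a joint passes its speed limit or range.

ROBOT

A 6-joint arm with a two-finger parallel gripper is mounted at the origin on a cart in front of the work surface, level with it; the furniture and walls round the work are solid. World frame = base frame: x ahead of the robot, y to its left, z up, the work surface at z = 0. Lengths are in m, angles in rad, forces in N, time in s.
With the tool pointing down it reaches from about 0.35 to 0.975 m from the base axis. Payload 4.9 kg.
Tool frame: the origin (TCP) lies midway between the tips of the shut fingers; the grasp point (between the pads) lies 19 mm behind it (manip.pinch_z is the distance from the TCP to the grasp point, in m); z points along the fingers, y is the direction in which the jaws open and shut (so a half turn about z gives the same grasp; the last joint's range is limited). The gripper opens to 85 mm and grips with 20 to 120 N. Pads are 22 mm wide; open, the fingers measure 114 mm over their backs; the gripper's body (76 mm by 85 mm) begins 54 mm behind the grasp point. The pads swing forward as they close: fully open they stand 13 mm farther back than shut.
Start: joints at [-1.269, 0.053, 1.613, -0, 1.476, -0.119], TCP at [0.255, -0.57, 0.231] pointing down, gripper open.
Joint ranges: [-3.01, 3.01], [-1.01, 2.22], [0.06, 2.58], [-1.02, 4.17], [0.09, 2.62], [-3.14, 3.14]. Speed limits (rad/s): [2.57, 2.57, 3.14, 3.14, 3.14, 3.14].

INTERFACE

Orientations are given as a unit quaternion [w, x, y, z].
In Python, from plant import manip gives the robot as it stands.
- The arm moves only by the tool drive_tool, never from a script. Its argument "commands" is text: rows parted by semicolons, each of 5 numbers parted by spaces: the finger opening in mm, from 0 to 85.4, then the shift along the tool's x, y, z in units of 30 mm (1.0 is 30 mm), then the turn about the tool's z in degrees. A call has exactly 8 rows; each row shifts and turns the commanded pose from where the row before left it, along the tool's axes as they then stand; what a row does not reach is not made up. A row lasts 1/8 s, in which the tool goes at most 62.5 mm and 10.7 degrees, less where a joint would pass 70% of its speed; a pose out of reach is approached as far as the arm can. A call is refused whole if a number of a shift passes 1 or a number of a turn 10.7, either way. A call with a gripper value outside its range is refused whole. The fingers move at their own pace and stop on an object; the grip force is fixed at half the most. Time passes only in rows, so rows that do not move let the fingers close, or fill a call up. It gives the time, the measured TCP pose, the force and the opening at its end, in the units of the state.
- manip.state(): the state, without advancing time (a new reading comes with each control period).
- manip.grab_frame(name): name is "scene" or "side" or "wrist"; returns the picture (480x640x3 uint8, red, green, blue); there is no depth.
- manip.camera_params(name): a dict with "fx", "fy", "cx", "cy" (pixels), "xyz" and "orientation" of the camera in the world. Camera axes: x right, y down, z forward; pixel columns grow to the right and rows downward; lengths in m; the calibration is good to about 2 mm. A picture is of the moment at which its call begins: read the wrist's pose just before it. camera_params takes no time and is no camera call; for the wrist camera it gives the pose at the moment of the call.
- manip.job_done(): hands the job in, once; it reports no verdict.
The state is a dict: "time": time; "joint_pos": joint angles; "joint_vel": joint speeds; "joint_efforts": joint torques, N m; "tool_pos": TCP position; "tool_rot": TCP orientation; "contact_force": force on the tool from outside, world axes, zero at the start; "ft_torque": the same for the moment, N m; "gripper_width": opening from 0.0 (shut) to 1.0 (fully open).
Only numpy, scipy, OpenCV 4.12 (cv2) and the standard library are available. Lean on these libraries where they do the work, as an engineer would, in place of code of your own. Each camera call takes 0.05 s, during which the arm holds its last target. There are 200 camera calls.

## Working session

There is one attempt and no reset: what is moved stays moved. The work goes in short steps, Python scripts to look and compute and a tool call to move; the robot and the scene stay as the last step left them, time stands still between calls to the robot, and variables do not carry over. Pictures are saved under pics/ and viewed, about 8 in all and at most 12, crops included, and the job is handed in when it is done.

Besides the shell and the picture viewer there is one more tool, called in YAML: its name, and indented under it one key for each argument. drive_tool: Moves the arm, as the interface text tells. Its arguments: {"type":"object","properties":{"commands":{"type":"string"}},"required":["commands"]}

```bash
ls; mkdir -p pics
cat > h.py <<'E'
import numpy as np, cv2
from plant import manip
from scipy.spatial.transform import Rotation as R
def q2m(q): return R.from_quat([q[1],q[2],q[3],q[0]]).as_matrix()
def ray(c,u,v,z):
    d=q2m(c['orientation'])@np.array([(u-c['cx'])/c['fx'],(v-c['cy'])/c['fy'],1]); o=np.array(c['xyz'])
    return o+d*(z-o[2])/d[2]
def proj(c,p):
    q=q2m(c['orientation']).T@(np.array(p)-np.array(c['xyz'])); return [c['cx']+c['fx']*q[0]/q[2],c['cy']+c['fy']*q[1]/q[2]]
def grab(n,f):
    c=manip.camera_params(n); im=manip.grab_frame(n)[:,:,::-1].copy(); cv2.imwrite('pics/'+f+'.png',im); return c,im
E
python3 - <<'E'
from h import *
for n in('scene','side'):
    c,_=grab(n,n+'0'); print(n,c)
s=manip.state(); print(s); print(manip.camera_params('wrist'), manip.pinch_z)
E
```

```text
pics
scene {'fx': 438.4885729722056, 'fy': 438.4885729722056, 'cx': 320.2181629501068, 'cy': 240.2360293404958, 'xyz': array([-0.35228331,  0.68738196,  0.78071599]), 'orientation': array([ 0.22410458, -0.4046307 ,  0.77916319, -0.42303174])}
side {'fx': 482.11828983710393, 'fy': 482.11828983710393, 'cx': 324.1231285591938, 'cy': 241.30268749736382, 'xyz': array([ 0.36308745, -0.82432971,  0.92704643]), 'orientation': array([-0.39972929,  0.91236312, -0.08398905,  0.02749319])}
{'time': 0.1, 'joint_pos': array([-1.26903494e+00,  5.32828919e-02,  1.61417546e+00, -8.32532995e-06,
        1.47601403e+00, -1.18974104e-01]), 'joint_vel': array([-0.00183583, -0.00270033, -0.00313076, -0.0007671 , -0.0012805 ,
       -0.00223017]), 'joint_efforts': array([-5.57323056e-04, -3.94901383e+01, -3.71362889e+01, -1.62232254e-04,
        3.92391987e-03,  1.41615632e-05]), 'tool_pos': array([ 0.25511068, -0.56993366,  0.23017968]), 'tool_rot': array([-9.35563806e-04,  9.77953674e-01,  2.08819847e-01, -8.99044213e-05]), 'contact_force': array([0.49631191, 0.12749849, 0.2965685 ]), 'ft_torque': array([-0.03421694, -0.01043795, -0.02270163]), 'gripper_width': 1.0002708895402228}
{'fx': 413.3804989501559, 'fy': 413.3804989501559, 'cx': 314.85320300468277, 'cy': 239.49201898754478, 'xyz': array([ 0.32899526, -0.53705074,  0.37357471]), 'orientation': array([ 0.13191561,  0.82852124, -0.53709389, -0.08764122])} 0.0187
```

View pics/scene0.png

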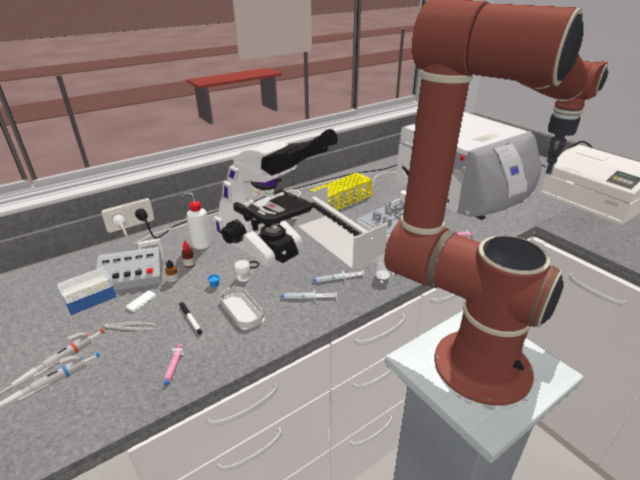

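View pics/side0.png

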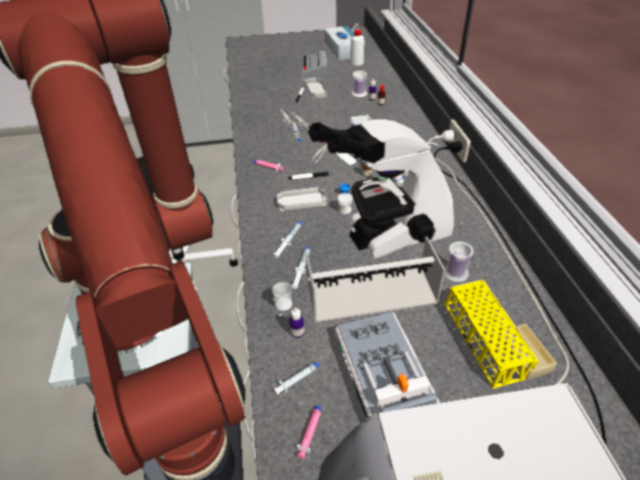

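The side view shows three blue syringes at (289,238), (302,267) and (297,377), and pink look-alikes at (310,430) and (268,165). The pump is at (385,365) with an orange fin at (403,383), and the tray is at (301,198). Next I'll check a close crop.

Run:
```python
from h import *
im=cv2.imread('pics/side0.png')[185:425,250:450]
im=cv2.resize(im,(500,600),interpolation=cv2.INTER_CUBIC)
sc=cv2.imread('pics/scene0.png')[245:325,200:420]; 
out=np.zeros((600,800,3),np.uint8); out[:,:500]=im
sc=cv2.rotate(cv2.resize(sc,(600,218),interpolation=cv2.INTER_CUBIC),cv2.ROTATE_90_CLOCKWISE); out[:,500:718]=sc
cv2.imwrite('pics/crop1.png',out)
c=manip.camera_params('side')
for n,u,v,z in [('s1',289,238,.0085),('s2',302,267,.0085),('s3',297,377,.0085),('tray',301,198,.02),('fin',403,383,.1),('beaker',282,304,0),('purple',296,333,0),('jar',345,210,0),('rack',345,318,0),('pumpNozEndNear',337,322,.042),('far',398,315,.042),('backnear',372,410,.042)]: print(n,ray(c,u,v,z).round(3))
```

```text
s1 [0.427 0.189 0.008]
s2 [0.447 0.069 0.008]
s3 [ 0.389 -0.256  0.008]
tray [0.484 0.351 0.02 ]
fin [ 0.584 -0.363  0.1  ]
beaker [ 0.38  -0.041  0.   ]
purple [ 0.403 -0.135 -0.   ]
jar [0.61  0.291 0.   ]
rack [ 0.525 -0.113  0.   ]
pumpNozEndNear [ 0.497 -0.153  0.042]
far [ 0.64  -0.16   0.042]
backnear [ 0.523 -0.377  0.042]
```

View pics/crop1.png

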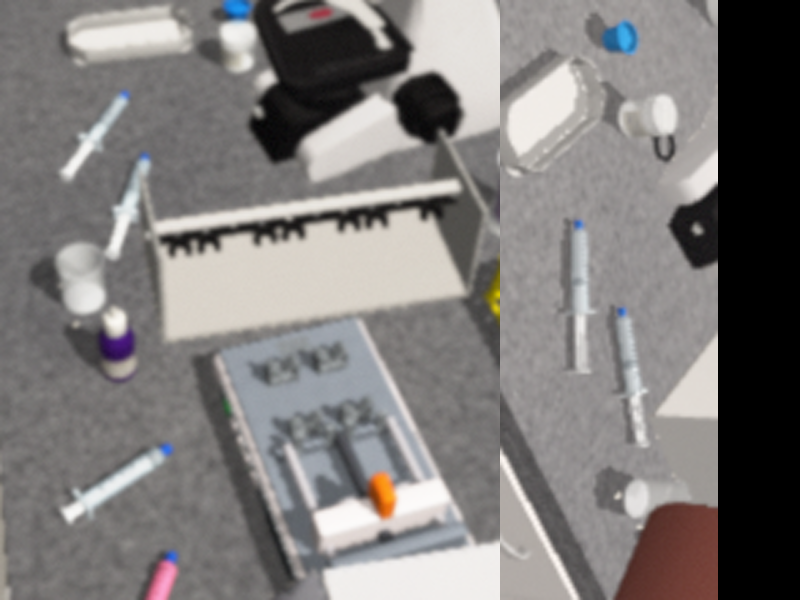

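From the crops: the syringe near the pump at (297,377) has a short plunger, so it is the spent one. The ones at (289,238) and (302,267) are drawn out. The pink ones are excluded. I'll use the wrist camera to measure the pump and the spent syringe.

```bash
cat >> h.py <<'E'
def yaw(s=None):
    s=s or manip.state(); M=q2m(s['tool_rot']); return np.arctan2(M[1,0],M[0,0])
def plan(segs,start=None):
    """segs: list of (xyz, yaw, nrows); prints rows (shift along tool axes/30mm, turn deg)"""
    s=manip.state(); p,y=(np.array(s['tool_pos']),yaw(s)) if start is None else start
    for q,yt,n in segs:
        q=np.array(q,float); d=(q-p); dy=(yt-y+np.pi)%(2*np.pi)-np.pi; n0=int(np.ceil(max(np.abs(d).max()/.0295,abs(np.degrees(dy))/10.6))); n=max(n,1)
        rows=[]
        for i in range(n):
            a=y+dy*i/n; st=d/n/.03
            rows.append('%.2f %.2f %.2f %.1f'%(st[0]*np.cos(a)+st[1]*np.sin(a), st[0]*np.sin(a)-st[1]*np.cos(a), -st[2], -np.degrees(dy)/n))
        print(n,'need>=',n0,'->',q.round(4),round(yt,3)); print(' ; '.join(rows)); p,y=q,yt
E
python3 - <<'E'
from h import *
c=manip.camera_params('wrist')
print([ray(c,u,v,0).round(3) for u,v in ((320,240),(0,0),(640,0),(0,480),(640,480))],yaw())
M=q2m(c['orientation']);print(M.round(2))
plan([((.36,-.33,.27),.42,10)])
E
```

```text
[array([ 0.218, -0.591,  0.   ]), array([ 0.297, -0.274,  0.   ]), array([ 0.506, -0.741,  0.   ]), array([-0.209, -0.369,  0.   ]), array([ 0.101, -1.055,  0.   ])] 0.42073608181697014
[[ 0.41 -0.87 -0.29]
 [-0.91 -0.39 -0.12]
 [-0.    0.31 -0.95]]
10 need>= 9 -> [ 0.36 -0.33  0.27] 0.42
0.65 -0.59 -0.13 0.0 ; 0.65 -0.59 -0.13 0.0 ; 0.65 -0.59 -0.13 0.0 ; 0.65 -0.59 -0.13 0.0 ; 0.65 -0.59 -0.13 0.0 ; 0.65 -0.59 -0.13 0.0 ; 0.65 -0.59 -0.13 0.0 ; 0.65 -0.59 -0.13 0.0 ; 0.65 -0.59 -0.13 0.0 ; 0.65 -0.59 -0.13 0.0
```

Run:
```python
from h import *
plan([((.49,-.29,.29),1.5,16)])
```

```text
16 need>= 10 -> [ 0.49 -0.29  0.29] 1.5
0.68 -0.33 -0.12 -3.9 ; 0.71 -0.29 -0.12 -3.9 ; 0.72 -0.24 -0.12 -3.9 ; 0.74 -0.19 -0.12 -3.9 ; 0.75 -0.14 -0.12 -3.9 ; 0.76 -0.09 -0.12 -3.9 ; 0.76 -0.04 -0.12 -3.9 ; 0.76 0.02 -0.12 -3.9 ; 0.76 0.07 -0.12 -3.9 ; 0.75 0.12 -0.12 -3.9 ; 0.74 0.17 -0.12 -3.9 ; 0.73 0.22 -0.12 -3.9 ; 0.71 0.27 -0.12 -3.9 ; 0.69 0.31 -0.12 -3.9 ; 0.67 0.36 -0.12 -3.9 ; 0.65 0.40 -0.12 -3.9
```

drive_tool:
  commands: "85 0.68 -0.33 -0.12 -3.9 ; 85 0.71 -0.29 -0.12 -3.9 ; 85 0.72 -0.24 -0.12 -3.9 ; 85 0.74 -0.19 -0.12 -3.9 ; 85 0.75 -0.14 -0.12 -3.9 ; 85 0.76 -0.09 -0.12 -3.9 ; 85 0.76 -0.04 -0.12 -3.9 ; 85 0.76 0.02 -0.12 -3.9"

```text
time: 1.1
tool_pos: [0.3732, -0.4286, 0.2604]
tool_rot: [0.0, 0.885, 0.466, 0.0]
contact_force: [0.8, 0.1, -0.7]
gripper_width: 0.995
```

drive_tool:
  commands: "85 0.76 0.07 -0.12 -3.9 ; 85 0.75 0.12 -0.12 -3.9 ; 85 0.74 0.17 -0.12 -3.9 ; 85 0.73 0.22 -0.12 -3.9 ; 85 0.71 0.27 -0.12 -3.9 ; 85 0.69 0.31 -0.12 -3.9 ; 85 0.67 0.36 -0.12 -3.9 ; 85 0.65 0.40 -0.12 -3.9"

```text
time: 2.1
tool_pos: [0.4894, -0.288, 0.2892]
tool_rot: [0.0, 0.727, 0.687, -0.0]
contact_force: [-0.9, -0.9, 0.1]
gripper_width: 0.995
```

Run:
```python
from h import *
s=manip.state();print(s['time'],s['tool_pos'],yaw(s))
c,im=grab('wrist','w1'); np.save('w1.npy',c)
```

```text
2.1 [ 0.4894486  -0.28800845  0.28916683] 1.5145092554322939
```

View pics/w1.png

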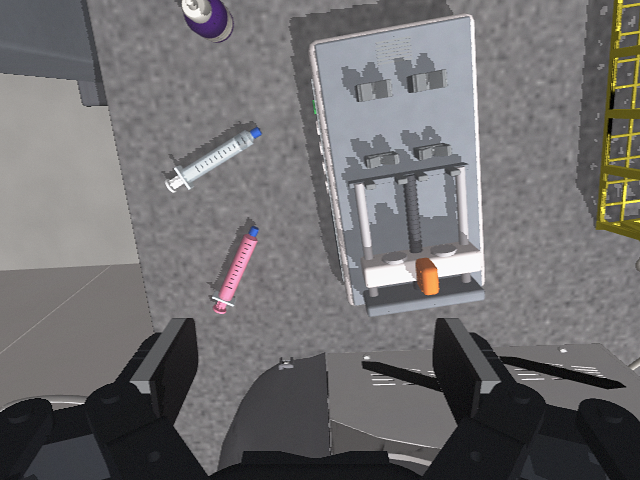

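The picture shows the spent syringe at about (214,160) with a blue cap at (256,132), the pink one at (238,270), the pump's vee rests at (373,90), (427,79), (380,160) and (432,152), and the orange fin at (428,277).

Run:
```python
from h import *
im=cv2.imread('pics/w1.png'); c=np.load('w1.npy',allow_pickle=True).item()
cv2.imwrite('pics/w1c.png',cv2.resize(im[10:320,300:500],None,fx=1.9,fy=1.9,interpolation=cv2.INTER_CUBIC))
hsv=cv2.cvtColor(im,cv2.COLOR_BGR2HSV)
o=cv2.inRange(hsv,(5,150,100),(20,255,255)); o[:, :400]=0;o[:,450:]=0; ys,xs=np.where(o>0); print('fin',xs.min(),xs.max(),ys.min(),ys.max())
b=cv2.inRange(hsv,(100,150,80),(120,255,255)); n,l,st,ce=cv2.connectedComponentsWithStats(b)
for i in range(1,n):
    if st[i,4]>15: print('blue',ce[i],st[i],ray(c,*ce[i],.0085).round(4))
V=[ray(c,*p,.063).round(4) for p in ((373,90),(427,79),(380,160),(432,152))]; print(V)
print('fin',ray(c,428,263,.108).round(4))
print([ray(c,*p,.042).round(4) for p in ((313,45),(472,16),(350,303),(484,285))])
# spent syringe: bright mask
x0,y0=150,110; g=cv2.inRange(hsv,(0,0,165),(179,80,255))[y0:210,x0:275]
m=cv2.bitwise_or(g,b[y0:210,x0:275]); n,l,st,ce=cv2.connectedComponentsWithStats(m); i=1+st[1:,4].argmax(); ys,xs=np.where(l==i)
P=np.array([ray(c,x+x0,y+y0,.0085)[:2] for x,y in zip(xs,ys)]); mu=P.mean(0); w,v=np.linalg.eigh(np.cov((P-mu).T)); d=v[:,1]*np.sign(v[1,1]); t=(P-mu)@d
print('spent',st[i],mu,'yaw',np.arctan2(d[1],d[0]),'ends',mu+d*t.min(),mu+d*t.max(),np.ptp(t))
```

```text
fin 416 438 258 294
blue [255.49275362 132.33333333] [251 128  10  10  69] [ 0.4338 -0.231   0.0085]
blue [253.39622642 231.69811321] [250 227   8  10  53] [ 0.421  -0.3339  0.0085]
[array([ 0.5437, -0.1992,  0.063 ]), array([ 0.5888, -0.1931,  0.063 ]), array([ 0.5492, -0.2579,  0.063 ]), array([ 0.5949, -0.2535,  0.063 ])]
fin [ 0.5821 -0.34    0.108 ]
[array([ 0.4954, -0.1593,  0.042 ]), array([ 0.6308, -0.1446,  0.042 ]), array([ 0.5197, -0.4074,  0.042 ]), array([ 0.6584, -0.3948,  0.042 ])]
spent [  15   18   96   65 1265] [ 0.38527629 -0.2569833 ] yaw 0.4636214005518118 ends [ 0.3366811 -0.2812793] [ 0.43828203 -0.23048216] 0.11359179973243935
```

View pics/w1c.png

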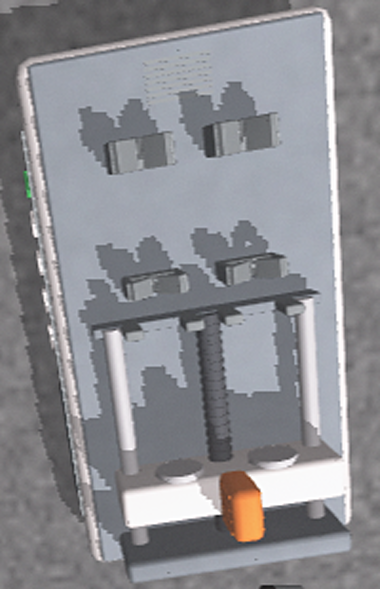

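Run:
```python
from h import *
c=np.load('w1.npy',allow_pickle=True).item()
V=np.array([ray(c,*p,.065)[:2] for p in ((373.9,90.5),(426.8,81.3),(382,159.2),(432.4,151.6))]); print(V.round(4))
f=V[:2].mean(0); r=V[2:].mean(0); print('len',np.linalg.norm(f-r), 'yaws',np.arctan2(*(f-r)[::-1]), np.arctan2(*(V[1]-V[0])[::-1])+np.pi/2,np.arctan2(*(V[3]-V[2])[::-1])+np.pi/2)
Y=1.672; u=np.array([np.cos(Y),np.sin(Y)]); w=np.array([-u[1],u[0]])
O=(f+r)/2-u*.05125; print('pump O',O, 'front ch',O+.031*u+.023*w,'rear',O+.031*u-.023*w)
def pf(p): d=p[:2]-O; return (d@u).round(4),(d@w).round(4)
for n,p,z in [('fin top',(428,277),.108),('front edge',(362,260),.08),('front edge r',(481.6,244),.08),('disc l top',(395,255),.076),('disc r',(445,247),.076),('post row l',(350,183),.073),('post row r',(466,164),.073),('back edge l',(369,288),.08),('bk r',(483,272),.08)]:
    q=ray(c,*p,z); print(n,q.round(4),pf(q))
```

```text
[[ 0.5442 -0.1997]
 [ 0.5882 -0.195 ]
 [ 0.5506 -0.257 ]
 [ 0.5947 -0.2529]]
len 0.05801906756071336 yaws 1.6819294225645303 1.6770860561336236 1.6628031876324214
pump O [ 0.57461112 -0.27713354] front ch [ 0.54859684 -0.24861588] rear [ 0.59436147 -0.24396845]
fin top [ 0.5825 -0.3529  0.108 ] (np.float64(-0.0761), np.float64(-0.0002))
front edge [ 0.5295 -0.3451  0.08  ] (np.float64(-0.063), np.float64(0.0518))
front edge r [ 0.6374 -0.3358  0.08  ] (np.float64(-0.0647), np.float64(-0.0566))
disc l top [ 0.5603 -0.3435  0.076 ] (np.float64(-0.0645), np.float64(0.0209))
disc r [ 0.6059 -0.3383  0.076 ] (np.float64(-0.064), np.float64(-0.0249))
post row l [ 0.5213 -0.275   0.073 ] (np.float64(0.0075), np.float64(0.0529))
post row r [ 0.6218 -0.2642  0.073 ] (np.float64(0.0081), np.float64(-0.0483))
back edge l [ 0.5354 -0.3735  0.08  ] (np.float64(-0.0919), np.float64(0.0487))
bk r [ 0.6406 -0.3633  0.08  ] (np.float64(-0.0924), np.float64(-0.057))
```

Run:
```python
from h import *
plan([((.3846,-.2573,.07),.464,13),((.3846,-.2573,.002),.464,3)])
```

```text
13 need>= 8 -> [ 0.3846 -0.2573  0.07  ] 0.464
0.06 -0.28 0.56 4.6 ; 0.04 -0.28 0.56 4.6 ; 0.01 -0.28 0.56 4.6 ; -0.01 -0.28 0.56 4.6 ; -0.03 -0.28 0.56 4.6 ; -0.05 -0.28 0.56 4.6 ; -0.08 -0.27 0.56 4.6 ; -0.10 -0.26 0.56 4.6 ; -0.12 -0.26 0.56 4.6 ; -0.14 -0.25 0.56 4.6 ; -0.16 -0.23 0.56 4.6 ; -0.18 -0.22 0.56 4.6 ; -0.19 -0.20 0.56 4.6
3 need>= 3 -> [ 0.3846 -0.2573  0.002 ] 0.464
0.00 0.00 0.76 -0.0 ; 0.00 0.00 0.76 -0.0 ; 0.00 0.00 0.76 -0.0
```

drive_tool:
  commands: "50 0.06 -0.28 0.56 4.6 ; 50 0.04 -0.28 0.56 4.6 ; 50 0.01 -0.28 0.56 4.6 ; 50 -0.01 -0.28 0.56 4.6 ; 50 -0.03 -0.28 0.56 4.6 ; 50 -0.05 -0.28 0.56 4.6 ; 50 -0.08 -0.27 0.56 4.6 ; 50 -0.10 -0.26 0.56 4.6"

```text
time: 3.15
tool_pos: [0.4233, -0.271, 0.1541]
tool_rot: [0.0, 0.908, 0.42, -0.0]
contact_force: [0.0, 0.5, 0.4]
gripper_width: 0.585
```

drive_tool:
  commands: "50 -0.12 -0.26 0.56 4.6 ; 50 -0.14 -0.25 0.56 4.6 ; 50 -0.16 -0.23 0.56 4.6 ; 50 -0.18 -0.22 0.56 4.6 ; 50 -0.19 -0.20 0.56 4.6 ; 50 0 0 0 0; 50 0 0 0.0 0 ; 50 0 0 0 0"

```text
time: 4.15
tool_pos: [0.3835, -0.2609, 0.0717]
tool_rot: [0.001, 0.973, 0.231, 0.001]
contact_force: [-0.3, 0.1, 0.6]
gripper_width: 0.587
```

Run:
```python
from h import *
s=manip.state();print(s['time'],s['tool_pos'],yaw(s))
c,im=grab('wrist','w2'); np.save('w2.npy',c)
for t in (-38,-20,0,12,60,72):
    p=np.array([.3739,-.2627,.0085])+t/1000*np.array([.894,.447,0]); cv2.circle(im,tuple(int(round(x)) for x in proj(c,p)),3,(0,0,255),1)
cv2.imwrite('pics/w2m.png',im[100:,:])
plan([((.3846,-.2573,.002),.464,3)])
```

```text
4.15 [ 0.38345716 -0.2609125   0.0716658 ] 0.46719724020005904
3 need>= 3 -> [ 0.3846 -0.2573  0.002 ] 0.464
0.03 -0.03 0.77 0.1 ; 0.03 -0.03 0.77 0.1 ; 0.03 -0.03 0.77 0.1
```

View pics/w2m.png

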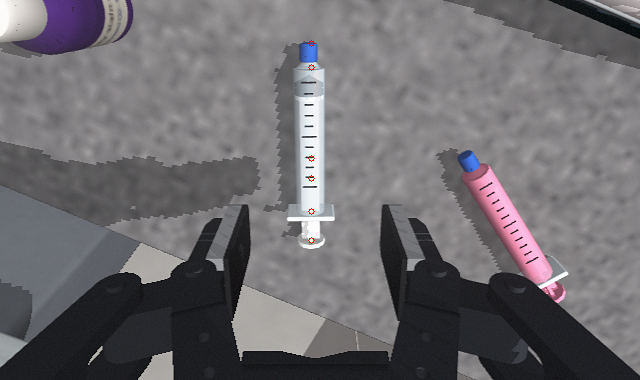

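drive_tool:
  commands: "50 0.03 -0.03 0.77 0 ; 50 0.03 -0.03 0.77 0 ; 50 0.03 -0.03 0.77 0; 50 0 0 0 0; 0 0 0 0 0; 0 0 0 0 0; 0 0 0 0 0; 0 0 0 0 0"

```text
time: 5.2
tool_pos: [0.3849, -0.2577, 0.0028]
tool_rot: [0.001, 0.973, 0.231, 0.001]
contact_force: [-1.1, 0.8, 5.8]
gripper_width: 0.159
```

Run:
```python
from h import *
s=manip.state();print(s['time'],s['tool_pos'],yaw(s))
plan([((.384,-.257,.22),.464,8),((.40,0.,.23),.464,10),((.45,.27,.20),1.4,14)])
c=manip.camera_params('scene'); print([ray(c,*p,.022).round(3) for p in ((221,290),(238,328),(263,325),(262,312),(238,288),(224,291))])
```

```text
5.2 [ 0.38485292 -0.25773176  0.00283132] 0.46612912463713707
8 need>= 8 -> [ 0.384 -0.257  0.22 ] 0.464
-0.00 -0.00 -0.90 0.0 ; -0.00 -0.00 -0.90 0.0 ; -0.00 -0.00 -0.90 0.0 ; -0.00 -0.00 -0.90 0.0 ; -0.00 -0.00 -0.90 0.0 ; -0.00 -0.00 -0.90 0.0 ; -0.00 -0.00 -0.90 0.0 ; -0.00 -0.00 -0.90 0.0
10 need>= 9 -> [0.4  0.   0.23] 0.464
0.43 -0.74 -0.03 -0.0 ; 0.43 -0.74 -0.03 -0.0 ; 0.43 -0.74 -0.03 -0.0 ; 0.43 -0.74 -0.03 -0.0 ; 0.43 -0.74 -0.03 -0.0 ; 0.43 -0.74 -0.03 -0.0 ; 0.43 -0.74 -0.03 -0.0 ; 0.43 -0.74 -0.03 -0.0 ; 0.43 -0.74 -0.03 -0.0 ; 0.43 -0.74 -0.03 -0.0
14 need>= 10 -> [0.45 0.27 0.2 ] 1.4
0.39 -0.52 0.07 -3.8 ; 0.43 -0.49 0.07 -3.8 ; 0.46 -0.46 0.07 -3.8 ; 0.49 -0.43 0.07 -3.8 ; 0.52 -0.40 0.07 -3.8 ; 0.54 -0.36 0.07 -3.8 ; 0.57 -0.33 0.07 -3.8 ; 0.59 -0.29 0.07 -3.8 ; 0.60 -0.25 0.07 -3.8 ; 0.62 -0.21 0.07 -3.8 ; 0.63 -0.16 0.07 -3.8 ; 0.64 -0.12 0.07 -3.8 ; 0.65 -0.08 0.07 -3.8 ; 0.65 -0.04 0.07 -3.8
[array([0.568, 0.381, 0.022]), array([0.409, 0.408, 0.022]), array([0.382, 0.353, 0.022]), array([0.426, 0.332, 0.022]), array([0.549, 0.339, 0.022]), array([0.56 , 0.376, 0.022])]
```

drive_tool:
  commands: "0 0 0 -0.9 0; 0 0 0 -0.9 0; 0 0 0 -0.9 0; 0 0 0 -0.9 0; 0 0 0 -0.9 0; 0 0 0 -0.9 0; 0 0 0 -0.9 0; 0 0.43 -0.74 -0.9 0"

```text
time: 6.2
tool_pos: [0.3851, -0.2315, 0.2181]
tool_rot: [0.0, 0.973, 0.23, -0.0]
contact_force: [0.2, 0.1, -0.1]
gripper_width: 0.16
```

drive_tool:
  commands: "0 0.43 -0.74 0 0; 0 0.43 -0.74 0 0; 0 0.43 -0.74 0 0; 0 0.43 -0.74 0 0; 0 0.43 -0.74 0 0; 0 0.43 -0.74 0 0; 0 0.43 -0.74 0 0; 0 0.43 -0.74 0 0"

```text
time: 7.2
tool_pos: [0.3975, -0.0252, 0.2171]
tool_rot: [0.0, 0.973, 0.231, 0.0]
contact_force: [-0.3, -0.4, -0.5]
gripper_width: 0.157
```

```bash
cat > syr.py <<'E'
from h import *
def syr(im,c,box,z=.0085,only=None):
    x0,y0,x1,y1=box; hsv=cv2.cvtColor(im,cv2.COLOR_BGR2HSV)[y0:y1,x0:x1]
    m=cv2.inRange(hsv,(0,0,165),(179,80,255))|cv2.inRange(hsv,(95,120,80),(120,255,255))
    n,l,st,ce=cv2.connectedComponentsWithStats(m); i=1+st[1:,4].argmax(); ys,xs=np.where(l==i)
    P=np.array([ray(c,x+x0,y+y0,z)[:2] for x,y in zip(xs,ys)]); mu=P.mean(0); w,v=np.linalg.eigh(np.cov((P-mu).T)); d=v[:,1]*np.sign(v[1,1]); t=(P-mu)@d
    a,b=mu+d*t.min(),mu+d*t.max(); print(st[i],'yaw %.3f len %.4f'%(np.arctan2(d[1],d[0]),np.ptp(t)),'thumb',a.round(4),'cap',b.round(4),'grip12',(b-.06*d).round(4))
E
python3 - <<'E'
from h import *
s=manip.state();print(s['time'],s['tool_pos'],yaw(s),s['gripper_width'])
c,im=grab('wrist','w3'); np.save('w3.npy',c)
b=cv2.inRange(cv2.cvtColor(im,cv2.COLOR_BGR2HSV),(95,120,80),(120,255,255)); n,l,st,ce=cv2.connectedComponentsWithStats(b)
for i in range(1,n):
    if st[i,4]>15: print('blue',ce[i],st[i],ray(c,*ce[i],.0085).round(4))
plan([((.42,.25,.23),.1,10)])
E
```

```text
7.2 [ 0.39747951 -0.02516575  0.21707511] 0.4661270533553045 0.15712566939022934
blue [163.73333333  19.69333333] [157  12  16  17 150] [0.4719 0.1421 0.0085]
blue [314.92296919 183.32072829] [302 169  26  30 714] [ 0.4112 -0.0175  0.0085]
blue [613.70535714 320.86607143] [607 315  14  13 112] [ 0.4211 -0.3327  0.0085]
10 need>= 10 -> [0.42 0.25 0.23] 0.1
0.48 -0.78 -0.04 2.1 ; 0.45 -0.80 -0.04 2.1 ; 0.42 -0.81 -0.04 2.1 ; 0.39 -0.83 -0.04 2.1 ; 0.36 -0.84 -0.04 2.1 ; 0.33 -0.85 -0.04 2.1 ; 0.30 -0.86 -0.04 2.1 ; 0.26 -0.87 -0.04 2.1 ; 0.23 -0.88 -0.04 2.1 ; 0.20 -0.89 -0.04 2.1
```

View pics/w3.png

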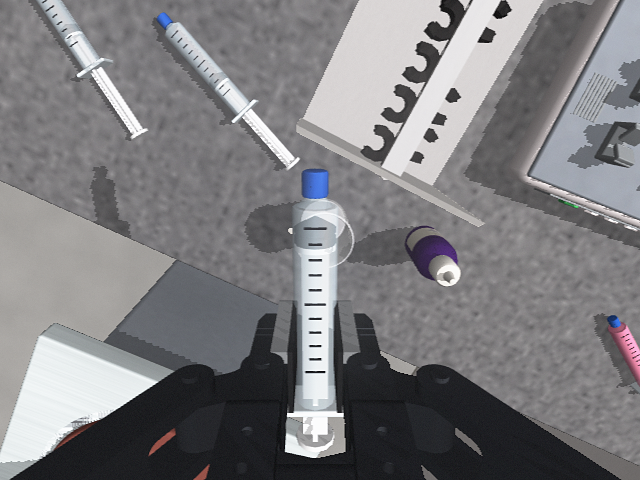

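The spent syringe is held straight. S2 shows its cap at (164,20), flange at (245,110) and drawn thumb at (293,162). S1's thumb is at (138,133). On to the tray.

Run:
```python
from syr import *
im=cv2.imread('pics/w3.png'); c=np.load('w3.npy',allow_pickle=True).item()
syr(im,c,(145,5,300,172))
for p in ((245,110),(293,162),(97,68),(138,133),(42,0)): print(p,ray(c,*p,.0085).round(4))
```

```text
[  12    7  143  158 2878] yaw 1.175 len 0.1515 thumb [0.4168 0.0059] cap [0.4752 0.1457] grip12 [0.4521 0.0903]
(245, 110) [0.4394 0.0602 0.0085]
(293, 162) [0.4191 0.0072 0.0085]
(97, 68) [0.416  0.1773 0.0085]
(138, 133) [0.383  0.132  0.0085]
(42, 0) [0.4433 0.2287 0.0085]
```

drive_tool:
  commands: "0 0.48 -0.78 -0.04 2.1 ; 0 0.45 -0.80 -0.04 2.1 ; 0 0.42 -0.81 -0.04 2.1 ; 0 0.39 -0.83 -0.04 2.1 ; 0 0.36 -0.84 -0.04 2.1 ; 0 0.33 -0.85 -0.04 2.1 ; 0 0.30 -0.86 -0.04 2.1 ; 0 0.26 -0.87 -0.04 2.1"

```text
time: 8.25
tool_pos: [0.4163, 0.193, 0.2267]
tool_rot: [0.0, 0.996, 0.086, 0.0]
contact_force: [0.5, -0.5, -1.3]
gripper_width: 0.157
```

Run:
```python
from h import *
s=manip.state();print(s['time'],s['tool_pos'],yaw(s),s['gripper_width'])
c,im=grab('wrist','w4'); np.save('w4.npy',c)
```

```text
8.25 [0.41629549 0.19296704 0.22670386] 0.17178941537230413 0.15686896061268282
```

View pics/w4.png

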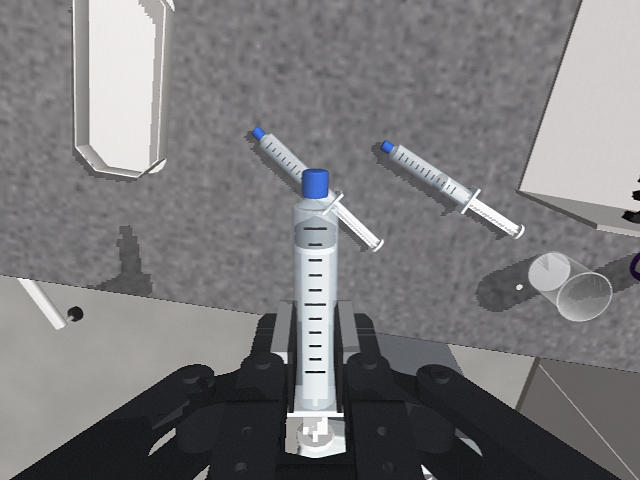

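S1's cap is at (259,132) and its thumb at (376,244). S2's cap is at (388,146) and its thumb at (518,231). The tray is at the upper left, with its near end at about (122,178) and sides at columns 74 and 168.

Run:
```python
from syr import *
im=cv2.imread('pics/w4.png'); c=np.load('w4.npy',allow_pickle=True).item()
syr(im,c,(380,135,530,240))
for n,p,z in [('tr L top',(73,0),.022),('L bot',(76,148),.022),('endL',(104,175),.022),('endR',(141,178),.022),('R bot',(165,158),.022),('Rtop',(174,8),.022),('s1cap',(255,127),.0085),('s1thumb',(379,246),.0085),('s1fl',(334,203),.0085),('s2cap',(382,142),.0085),('s2th',(522,234),.0085)]: print(n,ray(c,*p,z).round(4))
cs=manip.camera_params('side'); print('tray side view',[ray(cs,*p,.022).round(3) for p in ((277,200),(281,192),(317,189),(327,192),(328,202),(320,207),(284,209))])
print('mic',ray(cs,358,205,.06).round(3),ray(cs,365,248,0).round(3),ray(cs,350,235,.06).round(3))
```

```text
[  15   10  124   91 1800] yaw 1.159 len 0.1371 thumb [0.4164 0.0065] cap [0.4713 0.1322] grip12 [0.4472 0.0772]
tr L top [0.5371 0.3976 0.022 ]
L bot [0.4275 0.3963 0.022 ]
endL [0.4087 0.3731 0.022 ]
endR [0.4115 0.3422 0.022 ]
R bot [0.4318 0.3232 0.022 ]
Rtop [0.5445 0.323  0.022 ]
s1cap [0.4683 0.2542 0.0085]
s1thumb [0.3821 0.1277 0.0085]
s1fl [0.4151 0.1762 0.0085]
s2cap [0.4745 0.1457 0.0085]
s2th [0.4159 0.0012 0.0085]
tray side view [array([0.411, 0.353, 0.022]), array([0.427, 0.391, 0.022]), array([0.54 , 0.384, 0.022]), array([0.568, 0.362, 0.022]), array([0.562, 0.312, 0.022]), array([0.534, 0.293, 0.022]), array([0.427, 0.305, 0.022])]
mic [0.636 0.234 0.06 ] [0.63  0.116 0.   ] [0.585 0.112 0.06 ]
```

Run:
```python
from h import *
plan([((.477,.3595,.10),0.,7),((.477,.3595,.008),0.,5)])
plan([((.477,.3595,.09),0.,4),((.434,.204,.07),.972,9)],(np.array([.477,.3595,.008]),0.))
```

```text
7 need>= 6 -> [0.477  0.3595 0.1   ] 0.0
0.42 -0.72 0.60 1.4 ; 0.40 -0.73 0.60 1.4 ; 0.38 -0.74 0.60 1.4 ; 0.36 -0.75 0.60 1.4 ; 0.35 -0.76 0.60 1.4 ; 0.33 -0.77 0.60 1.4 ; 0.31 -0.77 0.60 1.4
5 need>= 4 -> [0.477  0.3595 0.008 ] 0.0
0.00 0.00 0.61 -0.0 ; 0.00 0.00 0.61 -0.0 ; 0.00 0.00 0.61 -0.0 ; 0.00 0.00 0.61 -0.0 ; 0.00 0.00 0.61 -0.0
4 need>= 3 -> [0.477  0.3595 0.09  ] 0.0
0.00 0.00 -0.68 -0.0 ; 0.00 0.00 -0.68 -0.0 ; 0.00 0.00 -0.68 -0.0 ; 0.00 0.00 -0.68 -0.0
9 need>= 6 -> [0.434 0.204 0.07 ] 0.972
-0.16 0.58 0.07 -6.2 ; -0.22 0.56 0.07 -6.2 ; -0.28 0.53 0.07 -6.2 ; -0.33 0.50 0.07 -6.2 ; -0.39 0.46 0.07 -6.2 ; -0.43 0.41 0.07 -6.2 ; -0.47 0.36 0.07 -6.2 ; -0.51 0.31 0.07 -6.2 ; -0.54 0.25 0.07 -6.2
```

drive_tool:
  commands: "0 0.42 -0.72 0.60 1.4 ; 0 0.40 -0.73 0.60 1.4 ; 0 0.38 -0.74 0.60 1.4 ; 0 0.36 -0.75 0.60 1.4 ; 0 0.35 -0.76 0.60 1.4 ; 0 0.33 -0.77 0.60 1.4 ; 0 0.31 -0.77 0.60 1.4 ; 0 0 0 0 0"

```text
time: 9.3
tool_pos: [0.4762, 0.3562, 0.0988]
tool_rot: [0.001, 1.0, 0.002, -0.002]
contact_force: [-0.2, -0.4, 0.6]
gripper_width: 0.156
```

drive_tool:
  commands: "0 0 0.0 0.5 0 ; 0 0 0 0.6 0 ; 0 0 0 0.6 0 ; 0 0 0 0.6 0 ; 0 0 0 0.6 0; 0 0 0 0 0 ; 24 0 0 0 0; 24 0 0 0 0"

```text
time: 10.3
tool_pos: [0.4777, 0.3572, 0.015]
tool_rot: [-0.001, 1.0, 0.001, 0.001]
contact_force: [-0.4, 1.0, 0.1]
gripper_width: 0.281
```

drive_tool:
  commands: "24 0 0 0 0; 24 0 0 -0.6 0 ; 24 0 0 -0.7 0 ; 24 0 0 -0.7 0 ; 24 0 0 -0.7 0; 50 -0.16 0.58 0.07 -6.2 ; 50 -0.22 0.56 0.07 -6.2 ; 50 -0.28 0.53 0.07 -6.2"

```text
time: 11.3
tool_pos: [0.4628, 0.3041, 0.0898]
tool_rot: [-0.0, 0.986, 0.164, 0.001]
contact_force: [0.9, -0.2, 0.8]
gripper_width: 0.588
```

Run:
```python
from h import *
s=manip.state();print(s['time'],s['tool_pos'],yaw(s),s['gripper_width'])
c,im=grab('wrist','w5'); np.save('w5.npy',c)
# predicted positions
def d(t,o,y): return np.array([o[0]+t*np.cos(y),o[1]+t*np.sin(y),.0085])
for o,y in (((.4337,.2037),.972),((.4521,.0903),1.175)):
    for t in (-.09,-.032,0,.06): cv2.circle(im,tuple(int(round(x)) for x in proj(c,d(t,o,y))),3,(0,0,255),1)
for x,y in ((-.075,-.017),(-.075,.017),(-.058,.034),(.058,.034),(.058,-.034),(-.058,-.034)): cv2.circle(im,tuple(int(round(v)) for v in proj(c,(.485+x,.3595+y,.022))),3,(255,0,255),1)
cv2.imwrite('pics/w5m.png',im)
plan([((.4337,.2037,.07),.972,6)])
```

```text
11.3 [0.46277545 0.30411903 0.0897974 ] 0.33026634664249177 0.5881041798148791
6 need>= 4 -> [0.4337 0.2037 0.07  ] 0.972
-0.33 0.47 0.11 -6.1 ; -0.38 0.43 0.11 -6.1 ; -0.42 0.39 0.11 -6.1 ; -0.46 0.34 0.11 -6.1 ; -0.49 0.29 0.11 -6.1 ; -0.52 0.24 0.11 -6.1
```

View pics/w5m.png

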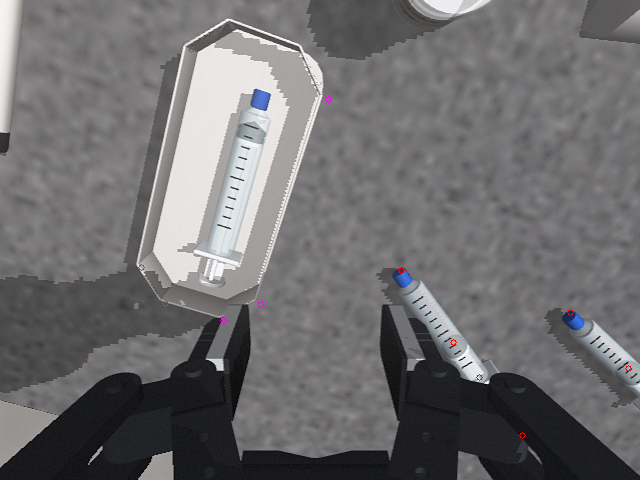

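The spent syringe lies wholly inside the tray (cap at (260,98), thumb at (211,275)), and the predicted marks on S1 and S2 fit to within a few pixels. Now S1.

drive_tool:
  commands: "50 -0.33 0.47 0.11 -6.1 ; 50 -0.38 0.43 0.11 -6.1 ; 50 -0.42 0.39 0.11 -6.1 ; 50 -0.46 0.34 0.11 -6.1 ; 50 -0.49 0.29 0.11 -6.1 ; 50 -0.52 0.24 0.11 -6.1; 50 0 0 0 0; 50 0 0 0 0"

```text
time: 12.35
tool_pos: [0.4343, 0.2062, 0.0695]
tool_rot: [-0.0, 0.886, 0.463, 0.001]
contact_force: [-0.0, 0.5, -0.4]
gripper_width: 0.591
```

Run:
```python
from syr import *
s=manip.state();print(s['time'],s['tool_pos'],yaw(s),s['gripper_width'])
c,im=grab('wrist','w6'); np.save('w6.npy',c)
syr(im,c,(255,110,375,320))
for o,y in (((.4337,.2037),.972),):
    for t in (-.09,-.032,0,.06): print(proj(c,(o[0]+t*np.cos(y),o[1]+t*np.sin(y),.0085)))
plan([((.4337,.2037,.002),.972,3)])
```

```text
12.35 [0.43425903 0.20616379 0.06954137] 0.9632804090742096 0.5908708344407881
[  48   69   28  141 3208] yaw 0.970 len 0.0781 thumb [0.4167 0.1785] cap [0.4609 0.2429] grip12 [0.427  0.1934]
[np.float64(318.1915093601022), np.float64(407.43060112997784)]
[np.float64(317.45199408859423), np.float64(321.6040684173236)]
[np.float64(316.99211174436385), np.float64(268.2311245691467)]
[np.float64(316.00738819718543), np.float64(153.94625312559452)]
3 need>= 3 -> [0.4337 0.2037 0.002 ] 0.972
-0.03 0.01 0.75 -0.2 ; -0.03 0.01 0.75 -0.2 ; -0.03 0.01 0.75 -0.2
```

drive_tool:
  commands: "50 -0.03 0.01 0.75 -0.2 ; 50 -0.03 0.01 0.75 -0.2 ; 50 -0.03 0.01 0.75 -0.2; 50 0 0 0 0; 0 0 0 0 0; 0 0 0 0 0; 0 0 0 0 0; 0 0 0 0 0"

```text
time: 13.4
tool_pos: [0.4341, 0.2033, 0.0027]
tool_rot: [0.0, 0.883, 0.469, 0.001]
contact_force: [-1.8, 0.7, 6.1]
gripper_width: 0.16
```

Run:
```python
from h import *
s=manip.state();print(s['time'],s['tool_pos'],yaw(s),s['gripper_width'])
cs=manip.camera_params('side'); c3=np.load('w3.npy',allow_pickle=True).item()
def tri(A):
    M=np.zeros((3,3));b=np.zeros(3)
    for c,u,v in A:
        d=q2m(c['orientation'])@np.array([(u-c['cx'])/c['fx'],(v-c['cy'])/c['fy'],1]); d/=np.linalg.norm(d); Q=np.eye(3)-np.outer(d,d); M+=Q;b+=Q@c['xyz']
    p=np.linalg.solve(M,b); return p.round(3),[np.round(proj(c,p),1) for c,_,_ in A]
print(tri([(cs,307,258),(c3,297,122)]),tri([(cs,314,275),(c3,385,170)]))
print('rack base',ray(cs,316,320,0),ray(cs,438,302,0),'w3 panel ends z0',ray(c3,297,125,0),ray(c3,485,222,0), 'z.1',ray(c3,297,125,.1),ray(c3,485,222,.1))
plan([((.434,.204,.22),.972,8),((.42,-.06,.22),1.3,9),((.45,-.2,.22),1.672,7)])
```

```text
13.4 [0.43405384 0.20333767 0.00272839] 0.9756057333818102 0.15974943631174823
(array([0.455, 0.017, 0.091]), [array([306.8, 258. ]), array([297.4, 121.4])]) (array([ 0.458, -0.047,  0.096]), [array([312., 275.]), array([389.5, 164. ])])
rack base [ 0.45515808 -0.10567579  0.        ] [ 0.76159843 -0.10753208  0.        ] w3 panel ends z0 [0.44724533 0.01744987 0.        ] [ 0.44738935 -0.17156672  0.        ] z.1 [0.45346367 0.01573935 0.1       ] [ 0.45356774 -0.1208442   0.1       ]
8 need>= 8 -> [0.434 0.204 0.22 ] 0.972
0.00 -0.00 -0.91 0.0 ; 0.00 -0.00 -0.91 0.0 ; 0.00 -0.00 -0.91 0.0 ; 0.00 -0.00 -0.91 0.0 ; 0.00 -0.00 -0.91 0.0 ; 0.00 -0.00 -0.91 0.0 ; 0.00 -0.00 -0.91 0.0 ; 0.00 -0.00 -0.91 0.0
9 need>= 9 -> [ 0.42 -0.06  0.22] 1.3
-0.84 0.51 -0.00 -2.1 ; -0.85 0.48 -0.00 -2.1 ; -0.87 0.45 -0.00 -2.1 ; -0.89 0.41 -0.00 -2.1 ; -0.90 0.38 -0.00 -2.1 ; -0.92 0.35 -0.00 -2.1 ; -0.93 0.31 -0.00 -2.1 ; -0.94 0.28 -0.00 -2.1 ; -0.95 0.25 -0.00 -2.1
7 need>= 5 -> [ 0.45 -0.2   0.22] 1.672
-0.60 0.32 -0.00 -3.0 ; -0.62 0.28 -0.00 -3.0 ; -0.63 0.25 -0.00 -3.0 ; -0.65 0.22 -0.00 -3.0 ; -0.66 0.18 -0.00 -3.0 ; -0.67 0.15 -0.00 -3.0 ; -0.67 0.11 -0.00 -3.0
```

Run:
```python
from h import *
plan([((.434,.204,.12),.975,4),((.44,-.06,.19),1.35,10),((.45,-.25,.15),1.672,8)])
```

```text
4 need>= 4 -> [0.434 0.204 0.12 ] 0.975
0.00 -0.00 -0.98 0.0 ; 0.00 -0.00 -0.98 0.0 ; 0.00 -0.00 -0.98 0.0 ; 0.00 -0.00 -0.98 0.0
10 need>= 9 -> [ 0.44 -0.06  0.19] 1.35
-0.72 0.51 -0.23 -2.1 ; -0.74 0.48 -0.23 -2.1 ; -0.75 0.46 -0.23 -2.1 ; -0.77 0.43 -0.23 -2.1 ; -0.79 0.40 -0.23 -2.1 ; -0.80 0.37 -0.23 -2.1 ; -0.81 0.34 -0.23 -2.1 ; -0.83 0.31 -0.23 -2.1 ; -0.84 0.28 -0.23 -2.1 ; -0.85 0.24 -0.23 -2.1
8 need>= 7 -> [ 0.45 -0.25  0.15] 1.672
-0.76 0.21 0.17 -2.3 ; -0.77 0.18 0.17 -2.3 ; -0.78 0.15 0.17 -2.3 ; -0.78 0.12 0.17 -2.3 ; -0.79 0.09 0.17 -2.3 ; -0.79 0.06 0.17 -2.3 ; -0.79 0.03 0.17 -2.3 ; -0.79 -0.01 0.17 -2.3
```

drive_tool:
  commands: "0 0 0 -0.98 0; 0 0 0 -0.98 0; 0 0 0 -0.98 0; 0 0 0 -0.98 0; 0 -0.72 0.51 -0.23 -2.1 ; 0 -0.74 0.48 -0.23 -2.1 ; 0 -0.75 0.46 -0.23 -2.1 ; 0 -0.77 0.43 -0.23 -2.1"

```text
time: 14.4
tool_pos: [0.4351, 0.0962, 0.1466]
tool_rot: [0.0, 0.846, 0.533, 0.0]
contact_force: [1.4, -0.2, -0.4]
gripper_width: 0.16
```

drive_tool:
  commands: "0 -0.79 0.40 -0.23 -2.1 ; 0 -0.80 0.37 -0.23 -2.1 ; 0 -0.81 0.34 -0.23 -2.1 ; 0 -0.83 0.31 -0.23 -2.1 ; 0 -0.84 0.28 -0.23 -2.1 ; 0 -0.85 0.24 -0.23 -2.1; 0 -0.76 0.21 0.17 -2.3 ; 0 -0.77 0.18 0.17 -2.3"

```text
time: 15.4
tool_pos: [0.4401, -0.1101, 0.1776]
tool_rot: [0.0, 0.757, 0.653, 0.0]
contact_force: [0.1, -1.2, -0.2]
gripper_width: 0.157
```

drive_tool:
  commands: "0 -0.78 0.15 0.17 -2.3 ; 0 -0.78 0.12 0.17 -2.3 ; 0 -0.79 0.09 0.17 -2.3 ; 0 -0.79 0.06 0.17 -2.3 ; 0 -0.79 0.03 0.17 -2.3 ; 0 -0.79 0 0.17 -2.3; 0 0 0 0 0; 0 0 0 0 0"

```text
time: 16.4
tool_pos: [0.4468, -0.2511, 0.1469]
tool_rot: [-0.0, 0.674, 0.739, 0.0]
contact_force: [-0.4, 0.1, 0.4]
gripper_width: 0.158
```

Run:
```python
from h import *
s=manip.state();print(s['time'],s['tool_pos'],yaw(s),s['gripper_width'])
c,im=grab('wrist','w7'); np.save('w7.npy',c); np.save('s7.npy',dict(p=s['tool_pos'],y=yaw(s)))
```

```text
16.4 [ 0.44676453 -0.2511433   0.14693197] 1.6629622373749944 0.15754153227378592
```

View pics/w7.png

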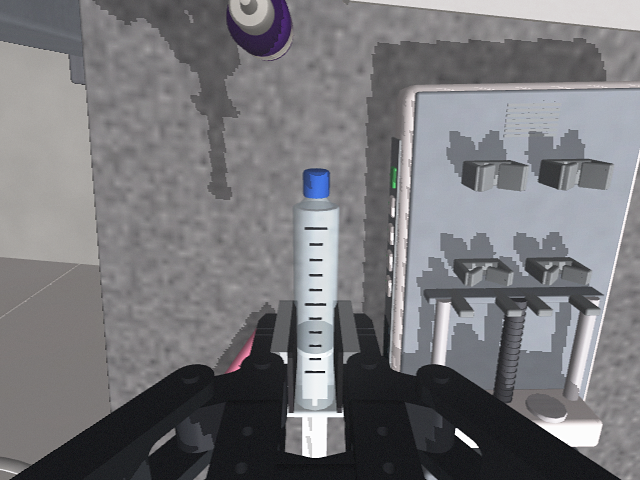

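The held S1 is straight, cap at (316,185). The vee rests are near (495,175), (575,175), (483,271) and (558,271). I'll zoom in for exact readings.

Run:
```python
import cv2
im=cv2.imread('pics/w7.png')
cv2.imwrite('pics/w7c.png',cv2.resize(im[145:325,410:630],(792,594)[:2] if 0 else None,fx=3.3,fy=3.3,interpolation=cv2.INTER_CUBIC))
```

```text
(no output)
```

View pics/w7c.png

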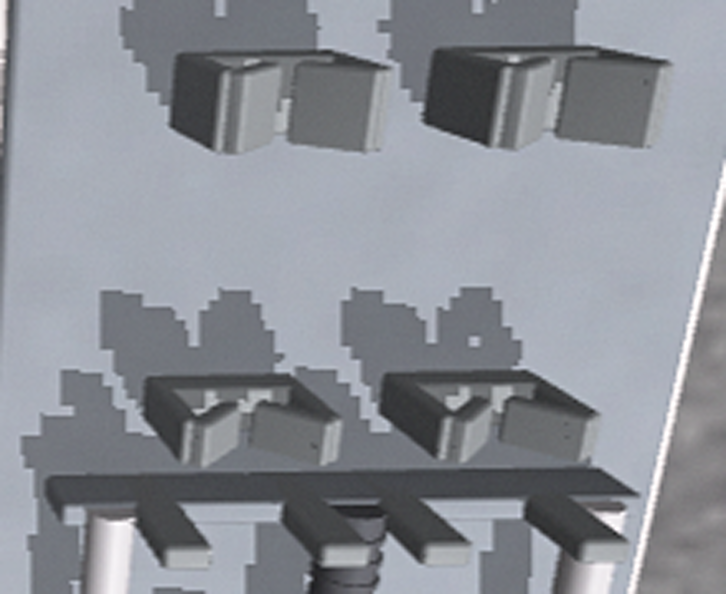

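Read from the zoom: the vee plate tops are centred at crop (302,109), (583,107), (266,434) and (521,430), and the retainer tips are at y≈545.

Run:
```python
from h import *
c=np.load('w7.npy',allow_pickle=True).item()
g=lambda p,z: ray(c,p[0]/3.3+410,p[1]/3.3+145,z)[:2]
V=np.array([g(p,.066) for p in ((302,109),(583,107),(266,434),(521,430))]); print(V.round(4))
f=V[:2].mean(0); r=V[2:].mean(0); print('len',np.linalg.norm(f-r),'seps',np.linalg.norm(V[1]-V[0]),np.linalg.norm(V[3]-V[2]),'yaws',np.arctan2(*(f-r)[::-1]), np.arctan2(*(V[1]-V[0])[::-1])+np.pi/2,np.arctan2(*(V[3]-V[2])[::-1])+np.pi/2)
Y=1.672; u=np.array([np.cos(Y),np.sin(Y)]); w=np.array([-u[1],u[0]])
O=(f+r)/2-u*.05125; print('pump O',O, 'front ch',O+.031*u+.023*w,'rear',O+.031*u-.023*w)
for p in ((187,545),(342,545),(442,545),(602,540)): d=g(p,.073)-O; print('post',d@u,d@w)
for n,p,z in (('capend',(316,170),0),('flange',(316,411),0)):
    q=ray(c,*p,.1469+.0057); s=np.load('s7.npy',allow_pickle=True).item(); d=q[:2]-s['p'][:2]; y=s['y']; print(n,d@[np.cos(y),np.sin(y)],d@[-np.sin(y),np.cos(y)])
print([ (g(p,.042)-O)@u for p in ((100,0),)], [((ray(c,*p,.042)[:2]-O)@u,(ray(c,*p,.042)[:2]-O)@w) for p in ((405,88),(414,90))])
```

```text
[[ 0.5444 -0.1996]
 [ 0.5905 -0.1951]
 [ 0.5514 -0.2574]
 [ 0.5965 -0.2525]]
len 0.05798235896493411 seps 0.04634764281975947 0.04537318714073137 yaws 1.684249087174146 1.6691291846321126 1.6788299223368965
pump O [ 0.57587702 -0.27714669] front ch [ 0.54986275 -0.24862902] rear [ 0.59562738 -0.2439816 ]
post 0.0038764388713633953 0.03695230171587953
post 0.003593027076997513 0.009396392073374034
post 0.0034101523364519315 -0.008384377557778537
post 0.004109437339577251 -0.036640484236576204
capend 0.05992283218857454 -0.0005533825386659136
flange -0.03768112630096288 -0.0005546249468419347
[np.float64(0.09597436159070824)] [(np.float64(0.12770313350957532), np.float64(0.07385262330057567)), (np.float64(0.1265900796407978), np.float64(0.06870254865768594))]
```

Run:
```python
from h import *
plan([((.5942,-.232,.12),1.677,6)])
```

```text
6 need>= 5 -> [ 0.5942 -0.232   0.12  ] 1.677
0.03 0.82 0.15 -0.1 ; 0.03 0.82 0.15 -0.1 ; 0.03 0.82 0.15 -0.1 ; 0.02 0.82 0.15 -0.1 ; 0.02 0.82 0.15 -0.1 ; 0.02 0.82 0.15 -0.1
```

drive_tool:
  commands: "0 0.03 0.82 0.15 -0.1 ; 0 0.03 0.82 0.15 -0.1 ; 0 0.03 0.82 0.15 -0.1 ; 0 0.02 0.82 0.15 -0.1 ; 0 0.02 0.82 0.15 -0.1 ; 0 0.02 0.82 0.15 -0.1; 0 0 0 0 0; 0 0 0 0 0"

```text
time: 17.45
tool_pos: [0.593, -0.2323, 0.1201]
tool_rot: [-0.0, 0.67, 0.743, -0.0]
contact_force: [-0.4, 1.5, -0.5]
gripper_width: 0.154
```

Run:
```python
from h import *
s=manip.state();print(s['time'],s['tool_pos'],yaw(s),s['gripper_width'])
plan([((.5942,-.232,.075),1.677,3),((.5942,-.232,.0635),1.677,2)])
```

```text
17.45 [ 0.59295057 -0.23232479  0.12010465] 1.6744670267384894 0.15445911723989852
3 need>= 2 -> [ 0.5942 -0.232   0.075 ] 1.677
0.00 0.01 0.50 -0.0 ; 0.00 0.01 0.50 -0.0 ; 0.00 0.01 0.50 -0.0
2 need>= 1 -> [ 0.5942 -0.232   0.0635] 1.677
0.00 0.00 0.19 -0.0 ; 0.00 0.00 0.19 -0.0
```

drive_tool:
  commands: "0 0 0.01 0.5 0; 0 0 0.01 0.5 0; 0 0 0.01 0.5 0; 0 0 0 0.19 0; 0 0 0 0.19 0; 0 0 0 0 0; 0 0 0 0 0; 0 0 0 0 0"

```text
time: 18.45
tool_pos: [0.5946, -0.2328, 0.064]
tool_rot: [0.0, 0.67, 0.743, 0.0]
contact_force: [0.9, -0.5, -0.7]
gripper_width: 0.159
```

drive_tool:
  commands: "0 0 0 0.05 0; 0 0 0 0.03 0; 0 0 0 0 0; 26 0 0 0 0; 26 0 0 0 0; 26 0 0 0 0; 26 0 0 0 0; 26 0 0 -0.5 0"

```text
time: 19.45
tool_pos: [0.5931, -0.2322, 0.075]
tool_rot: [-0.002, 0.67, 0.743, -0.0]
contact_force: [0.1, -0.3, 0.3]
gripper_width: 0.301
```

Run:
```python
from h import *
s=manip.state();print(s['time'],s['tool_pos'],yaw(s),s['gripper_width'],s['contact_force'])
c,im=grab('wrist','w8'); np.save('w8.npy',c)
plan([((.5942,-.232,.17),1.65,4),((.49,-.07,.19),1.4,7),((.452,.0885,.07),1.175,7)])
plan([((.5942,-.232,.17),1.65,4)])
```

```text
19.45 [ 0.59313309 -0.23216273  0.07498429] 1.6739379865206332 0.3012736745251496 [ 0.05588928 -0.33894849  0.2981924 ]
4 need>= 4 -> [ 0.5942 -0.232   0.17  ] 1.65
0.01 -0.01 -0.76 0.3 ; 0.01 -0.01 -0.76 0.3 ; 0.01 -0.01 -0.76 0.3 ; 0.01 -0.01 -0.76 0.3
7 need>= 6 -> [ 0.49 -0.07  0.19] 1.4
0.81 -0.43 -0.10 2.0 ; 0.79 -0.46 -0.10 2.0 ; 0.78 -0.49 -0.10 2.0 ; 0.76 -0.52 -0.10 2.0 ; 0.74 -0.54 -0.10 2.0 ; 0.72 -0.57 -0.10 2.0 ; 0.70 -0.60 -0.10 2.0
7 need>= 6 -> [0.452  0.0885 0.07  ] 1.175
0.71 -0.31 0.57 1.8 ; 0.70 -0.33 0.57 1.8 ; 0.69 -0.35 0.57 1.8 ; 0.68 -0.37 0.57 1.8 ; 0.67 -0.40 0.57 1.8 ; 0.65 -0.42 0.57 1.8 ; 0.64 -0.44 0.57 1.8
4 need>= 4 -> [ 0.5942 -0.232   0.17  ] 1.65
0.01 -0.01 -0.76 0.3 ; 0.01 -0.01 -0.76 0.3 ; 0.01 -0.01 -0.76 0.3 ; 0.01 -0.01 -0.76 0.3
```

Run:
```python
from h import *
im=cv2.imread('pics/w8.png'); c=np.load('w8.npy',allow_pickle=True).item()
b=cv2.inRange(cv2.cvtColor(im,cv2.COLOR_BGR2HSV),(100,120,60),(120,255,255)); n,l,st,ce=cv2.connectedComponentsWithStats(b)
O=np.array([.5759,-.2771]);Y=1.677;u=np.array([np.cos(Y),np.sin(Y)]); w=np.array([-u[1],u[0]])
for i in range(1,n):
    if st[i,4]>80:
        x,y,W,H=st[i,:4]; 
        for p in ((x+W/2,y),(x+W/2,y+H),ce[i]): d=ray(c,*p,.068)[:2]-O; print(st[i],d@u-.031,d@w+.023)
plan([((.594,-.232,.17),1.65,4),((.475,0.0,.19),1.3,10),((.452,.0895,.07),1.175,5)])
```

```text
[305 166  24  28 620] 0.07130301936763993 -3.114327407996442e-05
[305 166  24  28 620] 0.06100867824870719 -7.291200657774666e-06
[305 166  24  28 620] 0.06645838841309674 9.922258279894056e-05
[  6 378  20  21 303] -0.019050073318331716 0.12987754404861107
[  6 378  20  21 303] -0.029937151631033887 0.132370275434906
[  6 378  20  21 303] -0.02412301823691077 0.13120873729536034
4 need>= 4 -> [ 0.594 -0.232  0.17 ] 1.65
0.01 -0.01 -0.76 0.3 ; 0.01 -0.01 -0.76 0.3 ; 0.01 -0.01 -0.76 0.3 ; 0.01 -0.01 -0.76 0.3
10 need>= 8 -> [0.475 0.    0.19 ] 1.3
0.80 -0.33 -0.07 2.0 ; 0.79 -0.36 -0.07 2.0 ; 0.78 -0.39 -0.07 2.0 ; 0.76 -0.42 -0.07 2.0 ; 0.75 -0.44 -0.07 2.0 ; 0.73 -0.47 -0.07 2.0 ; 0.71 -0.49 -0.07 2.0 ; 0.70 -0.52 -0.07 2.0 ; 0.68 -0.54 -0.07 2.0 ; 0.66 -0.57 -0.07 2.0
5 need>= 5 -> [0.452  0.0895 0.07  ] 1.175
0.53 -0.31 0.80 1.4 ; 0.53 -0.32 0.80 1.4 ; 0.52 -0.33 0.80 1.4 ; 0.51 -0.35 0.80 1.4 ; 0.50 -0.36 0.80 1.4
```

S1 is seated in the rear channel: its cap end reads 71.3 mm (72 expected) and it is 0 mm off laterally. Now S2.

drive_tool:
  commands: "26 0.01 -0.01 -0.76 0.3 ; 26 0.01 -0.01 -0.76 0.3 ; 26 0.01 -0.01 -0.76 0.3 ; 26 0.01 -0.01 -0.76 0.3; 50 0.80 -0.33 -0.07 2.0 ; 50 0.79 -0.36 -0.07 2.0 ; 50 0.78 -0.39 -0.07 2.0 ; 50 0.76 -0.42 -0.07 2.0"

```text
time: 20.5
tool_pos: [0.5452, -0.1386, 0.178]
tool_rot: [0.001, 0.728, 0.686, 0.001]
contact_force: [-0.3, -0.0, -0.1]
gripper_width: 0.583
```

drive_tool:
  commands: "50 0.75 -0.44 -0.07 2.0 ; 50 0.73 -0.47 -0.07 2.0 ; 50 0.71 -0.49 -0.07 2.0 ; 50 0.70 -0.52 -0.07 2.0 ; 50 0.68 -0.54 -0.07 2.0 ; 50 0.66 -0.57 -0.07 2.0; 50 0.6 -0.35 0.2 1.4; 50 0.6 -0.35 0.4 1.4"

```text
time: 21.5
tool_pos: [0.4639, 0.0409, 0.1729]
tool_rot: [0.001, 0.81, 0.587, 0.002]
contact_force: [-0.7, 0.5, -0.2]
gripper_width: 0.584
```

Run:
```python
from h import *
s=manip.state();print(s['time'],s['tool_pos'],yaw(s),s['gripper_width'],s['contact_force'])
plan([((.452,.0895,.07),1.175,5)])
```

```text
21.5 [0.46385348 0.04087084 0.17293609] 1.2541296292820598 0.584441864141854 [-0.68983751  0.49532607 -0.21379949]
5 need>= 4 -> [0.452  0.0895 0.07  ] 1.175
0.28 -0.18 0.69 0.9 ; 0.28 -0.18 0.69 0.9 ; 0.28 -0.18 0.69 0.9 ; 0.27 -0.19 0.69 0.9 ; 0.27 -0.19 0.69 0.9
```

drive_tool:
  commands: "50 0.28 -0.18 0.69 0.9 ; 50 0.28 -0.18 0.69 0.9 ; 50 0.28 -0.18 0.69 0.9 ; 50 0.27 -0.19 0.69 0.9 ; 50 0.27 -0.19 0.69 0.9; 50 0 0 0 0; 50 0 0 0 0; 50 0 0 0 0"

```text
time: 22.5
tool_pos: [0.4525, 0.0883, 0.0686]
tool_rot: [0.001, 0.832, 0.555, 0.001]
contact_force: [0.0, -0.2, 0.4]
gripper_width: 0.586
```

Run:
```python
from syr import *
s=manip.state();print(s['time'],s['tool_pos'],yaw(s),s['gripper_width'])
c,im=grab('wrist','w9'); np.save('w9.npy',c)
syr(im,c,(235,110,395,310))
plan([((.452,.0895,.002),1.175,3)])
```

```text
22.5 [0.4524934  0.08830685 0.06861117] 1.1761958817574807 0.5862382546598834
[  64   39   27  161 3496] yaw 1.194 len 0.0864 thumb [0.4423 0.0643] cap [0.4741 0.1446] grip12 [0.452  0.0888]
3 need>= 3 -> [0.452  0.0895 0.002 ] 1.175
0.01 -0.01 0.74 0.0 ; 0.01 -0.01 0.74 0.0 ; 0.01 -0.01 0.74 0.0
```

drive_tool:
  commands: "50 0.01 -0.01 0.74 -0.3 ; 50 0.01 -0.01 0.74 -0.3 ; 50 0.0 -0.01 0.74 -0.2; 50 0 0 0 0; 0 0 0 0 0; 0 0 0 0 0; 0 0 0 0 0; 0 0 0 0 0"

```text
time: 23.55
tool_pos: [0.4519, 0.0895, 0.0019]
tool_rot: [0.001, 0.828, 0.561, 0.001]
contact_force: [-1.3, -0.7, 6.7]
gripper_width: 0.164
```

Run:
```python
from h import *
s=manip.state();print(s['time'],s['tool_pos'],yaw(s),s['gripper_width'])
plan([((.452,.089,.12),1.185,4),((.46,-.05,.18),1.4,6),((.5484,-.2368,.13),1.677,8)])
```

```text
23.55 [0.45193439 0.089486   0.00186908] 1.1904695921915076 0.16401615188264115
4 need>= 5 -> [0.452 0.089 0.12 ] 1.185
-0.00 0.00 -0.98 0.1 ; -0.00 0.00 -0.98 0.1 ; -0.00 0.00 -0.98 0.1 ; -0.00 0.00 -0.98 0.1
6 need>= 5 -> [ 0.46 -0.05  0.18] 1.4
-0.70 0.33 -0.33 -2.1 ; -0.71 0.31 -0.33 -2.1 ; -0.72 0.28 -0.33 -2.1 ; -0.73 0.25 -0.33 -2.1 ; -0.74 0.23 -0.33 -2.1 ; -0.75 0.20 -0.33 -2.1
8 need>= 7 -> [ 0.5484 -0.2368  0.13  ] 1.677
-0.70 0.50 0.21 -2.0 ; -0.72 0.47 0.21 -2.0 ; -0.74 0.45 0.21 -2.0 ; -0.75 0.42 0.21 -2.0 ; -0.77 0.39 0.21 -2.0 ; -0.78 0.37 0.21 -2.0 ; -0.79 0.34 0.21 -2.0 ; -0.80 0.31 0.21 -2.0
```

drive_tool:
  commands: "0 0 0 -0.98 0; 0 0 0 -0.98 0; 0 0 0 -0.98 0; 0 0 0 -0.98 0; 0 0 0 -0.98 0; 0 -0.70 0.33 -0.33 -2.1 ; 0 -0.71 0.31 -0.33 -2.1 ; 0 -0.72 0.28 -0.33 -2.1"

```text
time: 24.55
tool_pos: [0.455, 0.0194, 0.1775]
tool_rot: [0.0, 0.795, 0.606, 0.0]
contact_force: [0.8, 1.2, -0.7]
gripper_width: 0.158
```

drive_tool:
  commands: "0 -0.73 0.25 -0.2 -2.1 ; 0 -0.74 0.23 0 -2.1 ; 0 -0.75 0.20 0 -2.1; 0 -0.70 0.50 0.1 -2.0 ; 0 -0.72 0.47 0.2 -2.0 ; 0 -0.74 0.45 0.21 -2.0 ; 0 -0.75 0.42 0.21 -2.0 ; 0 -0.77 0.39 0.21 -2.0"

```text
time: 25.55
tool_pos: [0.5165, -0.1665, 0.1549]
tool_rot: [0.0, 0.702, 0.712, 0.0]
contact_force: [0.1, 1.0, -0.7]
gripper_width: 0.159
```

Run:
```python
from h import *
s=manip.state();print(s['time'],s['tool_pos'],yaw(s),s['gripper_width'])
plan([((.5484,-.2368,.12),1.677,5)])
```

```text
25.55 [ 0.51650819 -0.16646266  0.15493298] 1.5860627695617076 0.159383922051596
5 need>= 3 -> [ 0.5484 -0.2368  0.12  ] 1.677
-0.47 0.21 0.23 -1.0 ; -0.48 0.20 0.23 -1.0 ; -0.48 0.19 0.23 -1.0 ; -0.48 0.18 0.23 -1.0 ; -0.49 0.17 0.23 -1.0
```

drive_tool:
  commands: "0 -0.47 0.21 0.23 -1.0 ; 0 -0.48 0.20 0.23 -1.0 ; 0 -0.48 0.19 0.23 -1.0 ; 0 -0.48 0.18 0.23 -1.0 ; 0 -0.49 0.17 0.23 -1.0; 0 0 0 0 0; 0 0 0 0 0; 0 0 0 0 0"

```text
time: 26.55
tool_pos: [0.5483, -0.2359, 0.1209]
tool_rot: [0.0, 0.67, 0.742, 0.0]
contact_force: [0.1, -0.1, -0.3]
gripper_width: 0.16
```

Run:
```python
from h import *
s=manip.state();print(s['time'],s['tool_pos'],yaw(s),s['gripper_width'])
c,im=grab('wrist','w10')
b=cv2.inRange(cv2.cvtColor(im,cv2.COLOR_BGR2HSV),(100,120,60),(120,255,255)); n,l,st,ce=cv2.connectedComponentsWithStats(b)
for i in range(1,n):
    if st[i,4]>80:
        x,y,W,H=st[i,:4]; Y=yaw(s); v=[np.cos(Y),np.sin(Y)]
        for z in (s['tool_pos'][2]+.0065,.068): d=ray(c,x+W/2,y,z)[:2]-s['tool_pos'][:2]; print(st[i],z,'fwd',d@v,'left',d@[-v[1],v[0]])
plan([((.5484,-.2368,.075),1.677,3),((.5484,-.2368,.0625),1.677,2)])
```

```text
26.55 [ 0.54833504 -0.2359264   0.12094269] 1.6726313899371088 0.15979056281354098
[403 154  19  21 366] 0.1274426870502912 fwd 0.06522085588965947 left -0.032050598512383545
[403 154  19  21 366] 0.068 fwd 0.05840130588487302 left -0.04596746273798703
[303 172  27  30 728] 0.1274426870502912 fwd 0.05938413913386903 left -0.0007099893142912888
[303 172  27  30 728] 0.068 fwd 0.05002991739665134 left -0.0010167779554029071
[115 339  16  17 197] 0.1274426870502912 fwd -0.0036565619789153203 left 0.07247358159257256
[115 339  16  17 197] 0.068 fwd -0.040387045026860476 left 0.10394773011480347
3 need>= 2 -> [ 0.5484 -0.2368  0.075 ] 1.677
-0.01 -0.00 0.51 -0.1 ; -0.01 -0.00 0.51 -0.1 ; -0.01 -0.00 0.51 -0.1
2 need>= 1 -> [ 0.5484 -0.2368  0.0625] 1.677
0.00 0.00 0.21 -0.0 ; 0.00 0.00 0.21 -0.0
```

drive_tool:
  commands: "0 -0.01 0 0.51 -0.1; 0 -0.01 0 0.51 -0.1; 0 -0.01 0 0.51 0; 0 0 0 0.21 0; 0 0 0 0.2 0; 0 0 0 0 0; 0 0 0 0 0; 0 0 0 0 0"

```text
time: 27.6
tool_pos: [0.5486, -0.2373, 0.0628]
tool_rot: [0.0, 0.669, 0.743, 0.0]
contact_force: [0.6, 0.7, -0.8]
gripper_width: 0.158
```

drive_tool:
  commands: "26 0 0 0 0; 26 0 0 0 0; 26 0 0 0 0; 26 0 0 -0.5 0; 26 0 0 -0.8 0; 26 0 0 -0.9 0; 26 0 0 -0.9 0; 26 0 0 -0.9 0"

```text
time: 28.6
tool_pos: [0.5486, -0.2373, 0.1847]
tool_rot: [0.001, 0.669, 0.743, 0.0]
contact_force: [-0.8, -0.8, -0.6]
gripper_width: 0.307
```

Run:
```python
from h import *
s=manip.state();print(s['time'],s['tool_pos'],yaw(s),s['gripper_width'])
c,im=grab('wrist','w11'); np.save('w11.npy',c)
hsv=cv2.cvtColor(im,cv2.COLOR_BGR2HSV)
O=np.array([.5759,-.2771]);Y=1.677;u=np.array([np.cos(Y),np.sin(Y)]); w=np.array([-u[1],u[0]])
for nm,lo,hi,z in (('blue',(100,120,60),(120,255,255),.068),('or',(5,150,100),(20,255,255),.108)):
    n,l,st,ce=cv2.connectedComponentsWithStats(cv2.inRange(hsv,lo,hi))
    for i in range(1,n):
        if st[i,4]>80:
            x,y,W,H=st[i,:4]; print(nm,st[i],[tuple(((ray(c,*p,z)[:2]-O)@np.array([u,w]).T).round(4)) for p in ((x+W/2,y),ce[i],(x+W/2,y+H))])
cv2.imwrite('pics/w11c.png',im)
f=O+u*(-.076); print('fin',f)
plan([(tuple(f)+(.16,),1.677,5),(tuple(f)+(.086,),1.677,3)])
```

```text
28.6 [ 0.54857133 -0.23727214  0.1846938 ] 1.6757338133612054 0.306942008186529
blue [308 141  13  15 194] [(np.float64(0.1014), np.float64(0.0227)), (np.float64(0.0972), np.float64(0.023)), (np.float64(0.0923), np.float64(0.0227))]
blue [382 140  15  15 202] [(np.float64(0.1019), np.float64(-0.0234)), (np.float64(0.0977), np.float64(-0.0232)), (np.float64(0.0928), np.float64(-0.0239))]
blue [148 297  14  14 125] [(np.float64(-0.0039), np.float64(0.1335)), (np.float64(-0.009), np.float64(0.1345)), (np.float64(-0.0148), np.float64(0.1349))]
or [ 337  388   24   55 1040] [(np.float64(-0.0486), np.float64(0.0011)), (np.float64(-0.0709), np.float64(0.0013)), (np.float64(-0.0925), np.float64(0.0001))]
fin [ 0.58395631 -0.35267179]
5 need>= 4 -> [ 0.584  -0.3527  0.16  ] 1.677
-0.78 0.14 0.20 -0.0 ; -0.78 0.14 0.20 -0.0 ; -0.78 0.14 0.20 -0.0 ; -0.78 0.14 0.20 -0.0 ; -0.78 0.14 0.20 -0.0
3 need>= 3 -> [ 0.584  -0.3527  0.086 ] 1.677
0.00 0.00 0.82 -0.0 ; 0.00 0.00 0.82 -0.0 ; 0.00 0.00 0.82 -0.0
```

Both syringes are seated: cap ends at pump x 101.4 and 101.9 mm (103 nominal), y +22.7 and −23.4 mm. I'll hover above the fin and look at the thumbs and the face.

drive_tool:
  commands: "45 -0.79 0.14 0.20 0 ; 45 -0.79 0.14 0.20 0 ; 45 -0.79 0.14 0.20 0 ; 45 -0.79 0.14 0.20 0 ; 45 -0.79 0.14 0.20 0; 45 0 0 0 0; 45 0 0 0 0; 45 0 0 0 0"

```text
time: 29.65
tool_pos: [0.5817, -0.3521, 0.1529]
tool_rot: [0.0, 0.669, 0.743, 0.0]
contact_force: [-0.1, -0.3, 0.9]
gripper_width: 0.525
```

Run:
```python
from h import *
s=manip.state();print(s['time'],s['tool_pos'],yaw(s),s['gripper_width'])
c,im=grab('wrist','w12'); np.save('w12.npy',c)
O=np.array([.5759,-.2771]);Y=1.677;u=np.array([np.cos(Y),np.sin(Y)]); w=np.array([-u[1],u[0]])
# pixel ladder: project pump points at axis height to read off
for x in (-40,-50,-60,-70): print(x,[np.round(proj(c,np.append(O+u*x/1000+w*y/1000,.068)),0) for y in (23,-23)], np.round(proj(c,np.append(O+u*x/1000,.108)),0))
cv2.imwrite('pics/w12c.png',cv2.resize(im[180:480,180:520],None,fx=2,fy=2,interpolation=cv2.INTER_CUBIC)[:600])
```

```text
29.65 [ 0.58174216 -0.35207131  0.15290276] 1.6764177757090157 0.5245063225968638
-40 [array([277., 190.]), array([359., 190.])] [319. 207.]
-50 [array([278., 207.]), array([359., 207.])] [319. 227.]
-60 [array([278., 224.]), array([358., 224.])] [319. 247.]
-70 [array([279., 241.]), array([358., 240.])] [319. 266.]
```

View pics/w12c.png

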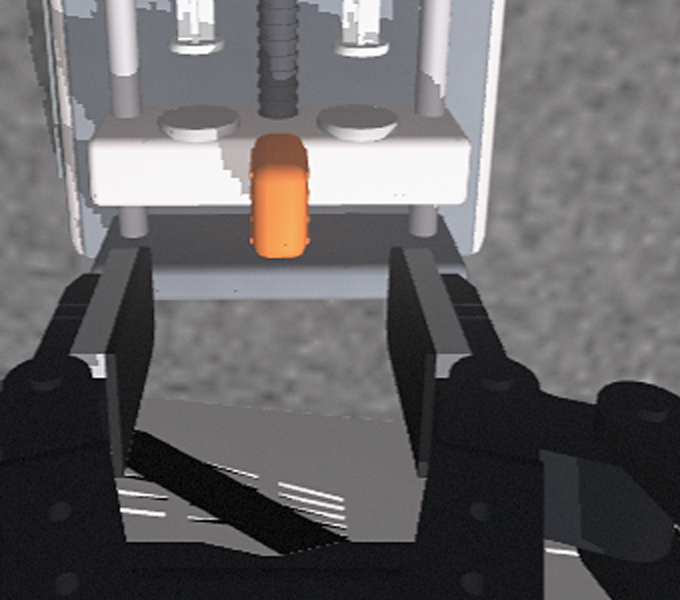

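Run:
```python
from h import *
c=np.load('w12.npy',allow_pickle=True).item()
O=np.array([.5759,-.2771]);Y=1.677;u=np.array([np.cos(Y),np.sin(Y)])
for n,p,z in (('thumb L',(197,55),.076),('thumb R',(362,57),.076),('disc ctr',(200,121),.068),('disc top arc rear',(200,141),.078),('disc top arc front',(200,136),.077),('car top front',(130,140),.08),('car top rear',(200,205),.08),('fin front top',(280,160),.108),('fin rear top',(280,257),.108),('fin front base',(280,136),.08)):
    print(n,((ray(c,p[0]/2+180,p[1]/2+180,z)[:2]-O)@u).round(4))
f=O+u*(-.077); plan([(tuple(f)+(.086,),1.677,4)])
```

```text
thumb L -0.0483
thumb R -0.0489
disc ctr -0.0699
disc top arc rear -0.0725
disc top arc front -0.0714
car top front -0.0715
car top rear -0.0912
fin front top -0.0667
fin rear top -0.0931
fin front base -0.0704
4 need>= 3 -> [ 0.5841 -0.3537  0.086 ] 1.677
-0.01 0.02 0.56 -0.0 ; -0.01 0.02 0.56 -0.0 ; -0.01 0.02 0.56 -0.0 ; -0.01 0.02 0.56 -0.0
```

The last picture shows the thumb rear rims at crop (197,55) and (362,57), which is pump x −48.5 mm. The carriage discs at (200,121) put the face at about −65 to −70 mm, and the fin centre is at about −80 mm. The carriage must therefore come forward about 17–20 mm.

drive_tool:
  commands: "45 -0.03 0.02 0.56 0 ; 45 -0.03 0.02 0.56 0 ; 45 -0.03 0.02 0.56 0 ; 45 -0.02 0.02 0.54 0; 45 0 0 0 0; 0 0 0 0 0; 0 0 0 0 0; 0 0 0 0 0"

```text
time: 30.7
tool_pos: [0.5846, -0.3564, 0.0871]
tool_rot: [0.001, 0.669, 0.743, -0.0]
contact_force: [-2.3, -0.4, 3.8]
gripper_width: 0.153
```

drive_tool:
  commands: "0 0 0 0 0; 0 0.08 0 0 0; 0 0.08 0 0 0; 0 0.08 0 0 0; 0 0.08 0 0 0; 0 0.08 0 0 0; 0 0.05 0 0 0; 0 0 0 0 0"

```text
time: 31.7
tool_pos: [0.5832, -0.3431, 0.0871]
tool_rot: [0.001, 0.669, 0.743, -0.0]
contact_force: [-4.1, -2.8, 5.6]
gripper_width: 0.15
```

Run:
```python
from h import *
s=manip.state();print(s['time'],s['tool_pos'],yaw(s),s['gripper_width'],s['contact_force'])
c,im=grab('wrist','w13'); np.save('w13.npy',c)
O=np.array([.5759,-.2771]);Y=1.677;u=np.array([np.cos(Y),np.sin(Y)]); w=np.array([-u[1],u[0]])
print('tcp x',(s['tool_pos'][:2]-O)@u)
# brightness profile along the front channel axis columns
for y in (23,-23):
    P=[(x,proj(c,np.append(O+u*x/1000+w*y/1000,.074))) for x in np.arange(-75,-38,1.0)]
    print(y,[(int(x),int(im[int(round(p[1])),int(round(p[0]))].mean())) for x,p in P if 0<=p[1]<480])
```

```text
31.7 [ 0.58319603 -0.34313313  0.08711315] 1.6757212479771009 0.150115161316753 [-4.0976897  -2.75222453  5.56360447]
tcp x -0.06643448327805263
23 [(-75, 45), (-74, 42), (-73, 53), (-72, 255), (-71, 246), (-70, 245), (-69, 245), (-68, 244), (-67, 244), (-66, 249), (-65, 178), (-64, 180), (-63, 175), (-62, 173), (-61, 151), (-60, 151), (-59, 151), (-58, 154), (-57, 98), (-56, 96), (-55, 97), (-54, 95), (-53, 95), (-52, 94), (-51, 94), (-50, 97), (-49, 93), (-48, 188), (-47, 194), (-46, 114), (-45, 192), (-44, 190), (-43, 188), (-42, 189), (-41, 188), (-40, 189), (-39, 188)]
-23 [(-75, 53), (-74, 52), (-73, 49), (-72, 71), (-71, 248), (-70, 246), (-69, 246), (-68, 245), (-67, 246), (-66, 245), (-65, 245), (-64, 246), (-63, 224), (-62, 195), (-61, 234), (-60, 225), (-59, 217), (-58, 216), (-57, 103), (-56, 100), (-55, 99), (-54, 99), (-53, 99), (-52, 97), (-51, 99), (-50, 92), (-49, 247), (-48, 247), (-47, 131), (-46, 193), (-45, 250), (-44, 248), (-43, 248), (-42, 247), (-41, 245), (-40, 246), (-39, 246)]
```

Run:
```python
from h import *
O=np.array([.5759,-.2771]);Y=1.677;u=np.array([np.cos(Y),np.sin(Y)]); w=np.array([-u[1],u[0]])
for k in ('w12','w13'):
    c=np.load(k+'.npy',allow_pickle=True).item(); im=cv2.imread(f'pics/{k}.png'); print(k,'cam',(c['xyz'][:2]-O)@u,c['xyz'][2])
    for y in (23,-23):
        a,b=[np.array(proj(c,np.append(O+u*x+w*y/1000,.068))) for x in (-.03,-.09)]
        N=int(np.linalg.norm(b-a)); g=[int(im[int(round(q[1])),int(round(q[0]))].mean()) for q in (a+(b-a)*i/N for i in range(N)) if q[1]<479]
        print(y,[(int(round(a[1]+(b-a)[1]*i/N)),g[i],g[i+2]) for i in range(len(g)-2) if abs(g[i+2]-g[i])>22])
    hsv=cv2.cvtColor(im,cv2.COLOR_BGR2HSV); ys,xs=np.where(cv2.inRange(hsv,(5,150,60),(20,255,255))>0); k2=abs(xs-319)<30
    print('fin rows',ys[k2].min(),ys[k2].max(),[((ray(c,319,v,z)[:2]-O)@u).round(4) for v,z in ((ys[k2].min(),.08),(ys[k2].max(),.108))])
```

```text
w12 cam 0.0057605948739580005 0.29625704353507015
23 [(195, 250, 191), (196, 254, 195), (200, 198, 110), (201, 179, 255), (202, 110, 250), (205, 249, 149), (206, 255, 111), (207, 149, 113), (243, 104, 228), (244, 103, 226), (249, 231, 200), (251, 200, 231), (252, 218, 241)]
-23 [(195, 240, 179), (197, 179, 237), (200, 238, 183), (201, 241, 115), (202, 183, 230), (203, 115, 250), (206, 249, 183), (207, 254, 112), (208, 183, 118), (242, 106, 150), (243, 102, 217), (244, 150, 218), (249, 228, 203), (251, 203, 236), (252, 223, 246)]
fin rows 251 308 [np.float64(-0.0721), np.float64(-0.0928)]
w13 cam 0.014759681865893463 0.23032363160549577
23 [(257, 193, 155), (258, 194, 117), (259, 155, 113), (260, 117, 187), (261, 113, 194), (265, 188, 142), (266, 190, 93), (267, 142, 95), (286, 100, 162), (287, 109, 153), (295, 141, 172), (303, 178, 251), (304, 176, 245), (315, 248, 186), (316, 255, 55), (317, 186, 43)]
-23 [(233, 242, 208), (234, 242, 193), (236, 193, 230), (257, 245, 150), (258, 248, 154), (259, 150, 121), (260, 154, 117), (261, 121, 157), (262, 117, 243), (263, 157, 243), (267, 249, 87), (268, 255, 95), (285, 103, 183), (286, 99, 208), (287, 183, 211), (294, 230, 195), (296, 195, 223), (314, 252, 69), (315, 245, 47)]
fin rows 291 384 [np.float64(-0.0567), np.float64(-0.0794)]
```

Run:
```python
from h import *
O=np.array([.5759,-.2771]);Y=1.677;u=np.array([np.cos(Y),np.sin(Y)])
for k,rows in (('w12',((206.5,.076),(207.5,.076),(243.5,.0795),(250,.0795))),('w13',((266.5,.076),(268,.076),(286.5,.0795),(295,.0795)))):
    c=np.load(k+'.npy',allow_pickle=True).item(); print(k,[((ray(c,290,v,z)[:2]-O)@u).round(4) for v,z in rows])
```

```text
w12 [np.float64(-0.0477), np.float64(-0.0483), np.float64(-0.0679), np.float64(-0.0717)]
w13 [np.float64(-0.0477), np.float64(-0.0484), np.float64(-0.0549), np.float64(-0.0587)]
```

The carriage moved 13 mm and the remaining gap is about 7–8 mm.

drive_tool:
  commands: "0 0.06 0 0 0; 0 0.06 0 0 0; 0 0.05 0 0 0; 0 0.05 0 0 0; 0 0.03 0 0 0; 0 0 0 0 0; 0 0 0 0 0; 0 0 0 0 0"

```text
time: 32.75
tool_pos: [0.5824, -0.336, 0.0871]
tool_rot: [0.001, 0.669, 0.743, -0.001]
contact_force: [-3.4, -2.0, 6.2]
gripper_width: 0.146
```

```bash
cat > gap.py <<'E'
from h import *
import sys
k=sys.argv[1]
O=np.array([.5759,-.2771]);Y=1.677;u=np.array([np.cos(Y),np.sin(Y)]); w=np.array([-u[1],u[0]])
s=manip.state();print(s['time'],s['tool_pos'],s['gripper_width'],s['contact_force'],'tcp x',(s['tool_pos'][:2]-O)@u)
c,im=grab('wrist',k); np.save(k+'.npy',c)
for y in (23,-23):
    a,b=[np.array(proj(c,np.append(O+u*x+w*y/1000,.068))) for x in (-.03,-.085)]
    N=int(np.linalg.norm(b-a)); g=[int(im[int(round(q[1])),int(round(q[0]))].mean()) for q in (a+(b-a)*i/N for i in range(N)) if q[1]<479]
    for i in range(len(g)-2):
        if abs(g[i+2]-g[i])>22: v=a[1]+(b-a)[1]*(i+1)/N; print(y,round(v),g[i],g[i+2],*[((ray(c,a[0],v,z)[:2]-O)@u).round(4) for z in (.076,.0795)])
E
python3 gap.py w14
```

```text
32.75 [ 0.58240212 -0.33598737  0.08709818] 0.14570622674158795 [-3.378282   -2.01532633  6.21582511] tcp x -0.05924483397246688
23 274 191 136 -0.0436 -0.0421
23 275 196 117 -0.0441 -0.0426
23 277 117 200 -0.0449 -0.0434
23 278 117 191 -0.0454 -0.0438
23 282 188 120 -0.0471 -0.0456
23 283 189 95 -0.0476 -0.046
23 287 96 161 -0.0494 -0.0478
23 288 105 151 -0.0498 -0.0482
23 296 140 169 -0.0534 -0.0517
23 304 176 251 -0.0571 -0.0553
23 305 175 245 -0.0576 -0.0558
23 316 247 185 -0.0627 -0.0608
23 317 254 56 -0.0632 -0.0613
23 318 185 40 -0.0637 -0.0617
-23 260 241 199 -0.038 -0.0366
-23 262 199 230 -0.0388 -0.0374
-23 269 236 165 -0.0419 -0.0404
-23 270 235 167 -0.0423 -0.0408
-23 274 174 120 -0.0441 -0.0426
-23 275 162 117 -0.0445 -0.043
-23 276 120 168 -0.0449 -0.0434
-23 277 117 189 -0.0454 -0.0438
-23 281 184 156 -0.0472 -0.0456
-23 282 183 97 -0.0476 -0.046
-23 283 156 100 -0.048 -0.0465
-23 286 102 182 -0.0494 -0.0478
-23 287 99 207 -0.0498 -0.0482
-23 288 182 207 -0.0503 -0.0486
-23 295 228 192 -0.0535 -0.0517
-23 297 192 222 -0.0544 -0.0526
-23 315 252 69 -0.0627 -0.0608
-23 316 242 45 -0.0632 -0.0613
-23 329 72 48 -0.0689 -0.0669
```

The gap now reads 0.4–2 mm at both thumbs, and the plungers have not moved. I'll advance 1 mm more, release and retreat.

drive_tool:
  commands: "0 0.03 0 0 0; 0 0 0 0 0; 0 0 0 0 0; 45 0 0 0 0; 45 0 0 0 0; 45 0 0 0 0; 45 0 0 0 0; 45 0 0 -0.4 0"

```text
time: 33.8
tool_pos: [0.5813, -0.3334, 0.0967]
tool_rot: [-0.001, 0.669, 0.743, -0.0]
contact_force: [-0.1, -1.0, 0.7]
gripper_width: 0.526
```

drive_tool:
  commands: "45 0 0 -0.7 0; 45 0 0 -0.9 0; 45 0 0 -0.9 0; 45 0 0 -0.9 0; 45 0 0 -0.9 0; 45 0 0 0 0; 45 0 0 0 0; 45 0 0 0 0"

```text
time: 34.8
tool_pos: [0.5814, -0.3336, 0.225]
tool_rot: [-0.001, 0.669, 0.743, -0.0]
contact_force: [1.5, -0.7, 0.2]
gripper_width: 0.524
```

```bash
python3 gap.py w15
python3 - <<'E'
from h import *
c=np.load('w15.npy',allow_pickle=True).item(); im=cv2.imread('pics/w15.png'); hsv=cv2.cvtColor(im,cv2.COLOR_BGR2HSV)
O=np.array([.5759,-.2771]);Y=1.677;u=np.array([np.cos(Y),np.sin(Y)]); w=np.array([-u[1],u[0]])
n,l,st,ce=cv2.connectedComponentsWithStats(cv2.inRange(hsv,(100,120,60),(120,255,255)))
for i in range(1,n):
    if st[i,4]>60: x,y,W,H=st[i,:4]; print(st[i],((ray(c,x+W/2,y,.068)[:2]-O)@np.array([u,w]).T).round(4))
a=cv2.imread('pics/side0.png'); _,b=grab('side','side1')
for nm,(x,y) in dict(jar=(345,203),beaker=(282,294),purple=(296,322),marker=(308,176),cap=(345,188),pink=(310,430)).items():
    A=a[y-14:y+14,x-14:x+14].astype(int);B=b[y-14:y+14,x-14:x+14]; print(nm,abs(A-B).mean().round(1))
E
```

```text
34.8 [ 0.58140625 -0.33355595  0.22498105] 0.5238328047813984 [ 1.51119117 -0.73566964  0.1504212 ] tcp x -0.05672154114876106
23 200 254 207 -0.0418 -0.041
23 201 255 210 -0.0425 -0.0417
23 202 207 118 -0.0433 -0.0425
23 203 210 255 -0.044 -0.0432
23 204 118 205 -0.0448 -0.0439
23 205 255 209 -0.0455 -0.0447
23 206 205 101 -0.0463 -0.0454
23 207 209 136 -0.047 -0.0462
23 208 101 237 -0.0478 -0.0469
23 209 136 234 -0.0485 -0.0477
23 215 218 248 -0.0531 -0.0521
23 238 249 147 -0.0701 -0.069
23 239 250 183 -0.0709 -0.0698
23 240 147 120 -0.0717 -0.0706
23 241 183 126 -0.0725 -0.0713
-23 197 250 200 -0.0395 -0.0388
-23 198 253 202 -0.0403 -0.0395
-23 202 200 147 -0.0433 -0.0425
-23 203 181 240 -0.044 -0.0432
-23 204 147 202 -0.0448 -0.0439
-23 205 240 174 -0.0455 -0.0447
-23 206 202 104 -0.0463 -0.0454
-23 208 104 229 -0.0478 -0.0469
-23 209 175 227 -0.0485 -0.0477
-23 214 209 240 -0.0523 -0.0514
-23 215 224 250 -0.0531 -0.0522
-23 238 249 173 -0.0709 -0.0698
-23 239 250 178 -0.0717 -0.0706
-23 241 178 119 -0.0733 -0.0721
-23 242 181 124 -0.0741 -0.0729
[127 175  13  13 112] [-0.0247  0.1325]
jar 89.1
beaker 12.9
purple 33.0
marker 72.0
cap 74.3
pink 2.0
```

drive_tool:
  commands: "45 0.9 -0.6 -0.5 0; 45 0.9 -0.6 -0.5 0; 45 0.9 -0.6 -0.5 0; 45 0.5 -0.6 0 0; 45 0 -0.6 0 0; 45 0 0 0 0; 45 0 0 0 0; 45 0 0 0 0"

```text
time: 35.9
tool_pos: [0.4828, -0.2484, 0.2714]
tool_rot: [-0.0, 0.669, 0.743, -0.0]
contact_force: [-0.2, 0.0, -0.5]
gripper_width: 0.523
```

Run:
```python
from h import *
s=manip.state();print(s['time'],s['tool_pos'])
c,im=grab('wrist','w16'); hsv=cv2.cvtColor(im,cv2.COLOR_BGR2HSV)
O=np.array([.5759,-.2771]);Y=1.677;u=np.array([np.cos(Y),np.sin(Y)]); w=np.array([-u[1],u[0]])
n,l,st,ce=cv2.connectedComponentsWithStats(cv2.inRange(hsv,(100,120,60),(120,255,255)))
for i in range(1,n):
    if st[i,4]>40: x,y,W,H=st[i,:4]; print(st[i],((ray(c,x+W/2,y,.068)[:2]-O)@np.array([u,w]).T).round(4))
def match(n,pts):
    a=cv2.imread(f'pics/{n}0.png'); _,b=grab(n,n+'2')
    for nm,(x,y) in pts.items():
        t=a[y-9:y+9,x-9:x+9]; B=b[y-29:y+29,x-29:x+29]; r=cv2.matchTemplate(B,t,cv2.TM_CCOEFF_NORMED); _,v,_,p=cv2.minMaxLoc(r); print(n,nm,round(v,3),(p[0]-20,p[1]-20))
match('side',dict(jar=(345,203),beaker=(282,294),purple=(296,322),marker=(308,176),cap=(345,188)))
match('scene',dict(jar=(242,270),beaker=(382,272),marker=(190,318),cap=(213,281)))
```

```text
35.9 [ 0.48282709 -0.24842805  0.27144619]
[449 123  11  12 120] [ 0.1042 -0.0238]
[392 125  10  12 115] [0.1027 0.0226]
[243 257  10  11  71] [-0.011   0.1492]
side jar 0.544 (0, -20)
side beaker 0.999 (0, 0)
side purple 1.0 (0, 0)
side marker 0.398 (20, -20)
side cap 0.499 (-20, 0)
scene jar 1.0 (0, 0)
scene beaker 0.618 (-14, 20)
scene marker 1.0 (0, 0)
scene cap 0.999 (0, 0)
```

Each bystander matches its start position in at least one view, and both seated syringes are within about 1 mm of nominal. Handing in.

```bash
python3 -c "
from plant import manip
print(manip.job_done())"
```

```text
the job is handed in; nothing more can be done
None
```

The pump is reloaded and the job was handed in at about 36 s of robot time. `job_done` gives no verdict.

- **Spent syringe:** it lies wholly inside the tray with its plunger home. I checked this once, in the wrist view just after release.
- **Drawn syringes:** one is in each channel. The last check put their cap ends at x = 104.2 and 102.7 mm in the pump's frame (103 nominal), and y = −23.8 and +22.6 mm (±23 nominal). Seating height was not measured separately. The thumb discs stayed at about −47 to −48 mm, so the plungers are still drawn out about 42 mm.
- **Carriage:** it started about 19 mm behind the thumb discs, so it did not need drawing back. I slid it up by the fin to within about 1 mm of both discs, then released it. That gap is good to a millimetre or two.
- **Bystanders:** each matched its start position in at least one camera view. The jar, marker and cap did not match in the side view, nor the beaker in the scene view. I put that down to the arm blocking the view, since each matched exactly in the other camera. The purple bottle was checked only in the side view.

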